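Clamp the specimen cell and hold the spring shutter open at its index

TASK

Turn the crank of the small screw clamp clockwise until its foot presses firmly on the round specimen cell beneath it, and leave it tight. Then pull the spring-return shutter slide out by its upright post until its pointer lines up with the index pointer beside the track, and finish with the gripper still holding it there. Leave the other things on the bench and on the base where they stand.

Things in the scene. Friction and masses are not known exactly. Their poses are not given: they have to be found in the camera images.
- rig: illuminator base, a white block fixed to the bench, 250 mm (its x) by 240 mm (its y). Its front, -x side, about towards the robot, is a ledge 20 mm high with the shutter track; its rear is a stage 50 mm high with the clamp on it. Origin on the bench, 140 mm behind the front edge; x points to the rear, y left, z up
- shutter: spring-return shutter slide: a steel bar 24 mm wide, 8 mm thick, in a track on the ledge; it comes out of the housing along the base's own -x, at most 60 mm. An upright black post stands near its front end. A spring draws it home with about 3 N at home and 1.1 N more per cm. Origin under the post, at the bar's underside, 22 mm above the bench
- post (a point): point on the axis of the shutter's upright post, the height to grip: 58 mm above the bench. The post is 16 mm in diameter and stands from 33 to 73 mm above the bench (its top is 15 mm above this point); it moves with the shutter
- shutter_pointer (a point): tip of the small flat pointer that sticks out sideways (to the base's -y) from the shutter, level with its post; moves with the shutter, about 28 mm above the bench
- index_tip (a point): tip of the index, the mark: a small steel rider (14 mm long, lower than 36 mm above the bench) fixed on the scale strip beside the shutter, pointing to the base's +y; its x axis is the base's x. It lies 20 to 42 mm further out (base's -x) than the shutter pointer when home. Lined up, the two tips are 3 mm apart sideways
- foot: the clamp's round steel foot, 30 mm across, 14 mm high, at the lower end of the screw; origin at the centre of its underside. Sinks straight down as the crank is turned clockwise, 24 mm per turn (3.82 mm per rad). Sits on a stiff spring: on meeting the cell it presses with 5 N, then 8 N more for each further mm of screw, and is solid after 3 mm
- crank (a joint): angle of the clamp's crank in rad, grows as it is turned clockwise seen from above, which lowers the foot; range -0.3 to 9.4. It takes about 4 N at the knob, and friction keeps it where it is left, also once tightened
- knob_grip (a point): point to grip the crank's knob from above: on the axis of an upright black round knob, 20 mm in diameter, 35 mm high, that spins freely on its pin, 40 mm from the screw's axis. The point is 24 mm above the crank arm and 12 mm below the knob's top. It goes round with the crank and sinks with the screw (24 mm per turn)
- crank_hub (a point): the screw's axis (vertical) at the top of the crank's hub, 22 mm below the height of knob_grip; sinks with the screw. Nothing else on the clamp stands higher
- specimen: the specimen cell to be clamped: a round aluminium cell with a glass window, 40 mm across, 18 mm high, loose on the clamp's foot plate (58 mm above the bench) under the clamp's foot; origin at the centre of its underside, upper face 18 mm higher. It is in place already and need not be handled
- spare_cell: a second, identical specimen cell (40 mm across, 18 mm high) standing free on the stage behind the shutter; a bystander, origin at the centre of its underside
- objective: microscope objective, a stepped steel cylinder 30 mm across and 40 mm high, standing on the ledge left of the shutter; a bystander, origin at the centre of its underside
- beaker: open glass beaker, 72 mm across, 95 mm high, on the bench; a bystander, origin at the centre of its underside
- jar: green glass jar with a white cap, 68 mm across, 85 mm high, on the bench; a bystander, origin at the centre of its underside
- dish: shallow clear dish, 90 mm across, 15 mm high, on the bench; a bystander, origin at the centre of its underside
- slide_box: grey closed box for glass slides, 85 x 140 x 32 mm, on the bench; a bystander, origin at the centre of its underside
- driver: screwdriver, 160 mm long, lying on the bench; a bystander

How it is judged:
On the way, in this order (a step that is already met when the one before it is completed fails the run):
1. the clamp's foot is pressed firmly on the specimen cell (contact force between foot and specimen above 8 N), for 0.3 s.
2. the shutter is pulled out until its pointer lines up with the index (x of shutter_pointer in the frame of index_tip between -0.004 and 0.004 m and contact force between the fingers and shutter above 2 N), for 0.3 s.
At the end, for the whole second after the job is handed in: the clamp's foot still presses on the specimen cell (more than 5 N; more than 8 N when it is tightened), the shutter's pointer is within 4 mm of the index along the track and at rest, and the gripper's fingers hold it there against its spring (more than 2 N) (all of step 2 and contact force between foot and specimen above 5 N and linear speed of shutter below 0.02 m/s); the arm keeps its last pose, push and grip.
It fails at once if a bystander (spare cell, objective, beaker, jar, dish, slide box or screwdriver) is moved more than 25 mm (distance of any of spare_cell, objective, beaker, jar, dish, slide_box, driver from where it was at the start of the episode above 0.025 m).
It also fails if it takes over 64 s, if anything falls off the work surface, if the arm or the gripper's body presses on something with over 40 N, if the wrist force passes 120 N, or if a joint passes its speed limit or range.

ROBOT

A 6-joint arm with a two-finger parallel gripper is mounted at the origin on the work surface. World frame = base frame: x ahead of the robot, y to its left, z up, the work surface at z = 0. Lengths are in m, angles in rad, forces in N, time in s.
With the tool pointing down it reaches from about 0.325 to 0.775 m from the base axis. Payload 9.3 kg.
Tool frame: the origin (TCP) lies on the centre line of the jaws, within the pads' length; the fingertips stand 11 mm ahead of it and the grasp point (between the pads) lies 8 mm behind it; z points along the fingers, y is the line along which they close (so a half turn about z gives the same grasp; the last joint's range is limited). The gripper opens to 85 mm and grips with 20 to 120 N. Pads are 22 mm wide; open, the fingers measure 114 mm over their backs; the gripper's body (76 mm by 85 mm) begins 54 mm behind the grasp point. The pads swing forward as they close: fully open they stand 13 mm farther back than shut.
Start: joints at [-1.484, 0.259, 0.021, 1.334, 0, 1.418], TCP at [0.131, -0.534, 0.242] pointing down, gripper open.
Joint ranges: [-3.04, 3.04], [-0.91, 1.82], [-1.04, 1.36], [-1.92, 1.95], [-1.52, 1.45], [-3.14, 3.14]. Speed limits (rad/s): [2.22, 2.22, 2.79, 3.14, 3.14, 3.14].

INTERFACE

Orientations are given as a unit quaternion [w, x, y, z].
In Python, from cell import arm, viewer gives the robot as it stands. The module is installed in compiled form; this text tells all that it offers.
- The arm moves only by the tool servo_tool, never from a script. Its argument "rows" is a list of rows, each an object with "linear": the shift along the tool's x, y, z in cm, a list of three; "rotation": the turn, a rotation vector about the tool's x, y, z in degrees, a list of three. In form: [{"linear": [dx, dy, dz], "rotation": [wx, wy, wz]}, ...]. A call has exactly 8 rows; each row shifts and turns the commanded pose from where the row before left it, along the tool's axes as they then stand; what a row does not reach is not made up. A row lasts 1/12 s, in which the tool goes at most 41.7 mm and 7.16 degrees, less where a joint would pass 70% of its speed; a pose out of reach is approached as far as the arm can. A call with a gripper value outside its range is refused whole. "jaw" is the opening, from -1 (shut) to 1 (fully open), set as the call begins (left out, the last holds). The fingers move at their own pace and stop on an object; the grip force is fixed at half the most. Time passes only in rows, so rows that do not move let the fingers close, or fill a call up. It gives the time, the measured TCP pose, the force, the opening and the grip force at its end, in the units of the state.
- arm.sense(): the state, without advancing time (a new reading comes with each control period).
- viewer.read_camera(name): name is "scene" or "side" or "wrist"; returns the picture (480x640x3 uint8, red, green, blue); there is no depth.
- viewer.calibration(name): a dict with "fov_y" (degrees; the focal length in pixels is half the picture's height over the tangent of half this angle, whatever the lens; pixels are square), "cx", "cy" (the principal point, pixels), "D" ([k1, k2, p1, p2, k3] as OpenCV has them; the pictures are not rectified), "pose" (4x4, takes a point from camera to world coordinates). Camera axes: x right, y down, z forward; pixel columns grow to the right and rows downward; lengths in m; the calibration is good to about 2 mm. A picture is of the moment at which its call begins: read the wrist's pose just before it. calibration takes no time and is no camera call; for the wrist camera it gives the pose at the moment of the call.
- arm.hand_in(): hands the job in; it is judged then, once.
Trained networks look in the newest picture that a camera, given by its name, has taken for a name from the list of things; names that differ only in an ending like _2 or _b are one class to them, and where a whole thing is asked for, a point or a joint stands for the part that bears it (a point fixed in the world has none). Each returns a list of dicts, best first, with "score" (0 to 1); they miss things now and then, are a little off and sometimes report something else, mostly with a low value. They report only what shows in the picture. A call takes as long as a camera call.
- viewer.spot_in(name, camera): "at" ([x, y, z] in m, in the coordinates of the camera as it stood for that picture, good to about 4 mm: the middle of the surface that is visible of it).
- viewer.regions_of(name, camera): "mask" (480x640 bool, what is visible of it).
- viewer.tip_of(name, camera): "at" ([x, y, z] in m, in the coordinates of the camera as it stood for that picture, good to about 4 mm: a listed point, or the origin of a listed thing).
The state is a dict: "time": time; "joint_positions": joint angles; "joint_velocities": joint speeds; "effort": joint torques, N m; "tool_pos": TCP position; "orientation": TCP orientation; "ft_force": force on the tool from outside, world axes, zero at the start; "ft_torque": the same for the moment, N m; "width": finger opening in m; "finger_force": force on a finger pad.
Only numpy, scipy, OpenCV 4.12 (cv2) and the standard library are available. Lean on these libraries where they do the work, as an engineer would, in place of code of your own. Each camera call takes 0.05 s, during which the arm holds its last target. There are 200 camera calls.

## Working session

There is one attempt and no reset: what is moved stays moved. The work goes in short steps, Python scripts to look and compute and a tool call to move; the robot and the scene stay as the last step left them, time stands still between calls to the robot, and variables do not carry over. Pictures are saved under pics/ and viewed, at most 10 in all, crops included, and the job is handed in when it is done.

Besides the shell and the picture viewer there is one more tool, called after "Emit:" as name(argument=value, ...), one argument or row to a line, values as JSON. servo_tool: Moves the arm, as the interface text tells. Its arguments: {"type":"object","properties":{"rows":{"type":"array","items":{"type":"object","properties":{"linear":{"type":"array","items":{"type":"number"}},"rotation":{"type":"array","items":{"type":"number"}}}}},"jaw":{"type":"number"}},"required":["rows"]}

```bash
mkdir -p pics; cat > h.py <<'E'
import numpy as np, cv2
from cell import arm, viewer
from scipy.spatial.transform import Rotation as R
np.set_printoptions(precision=4,suppress=True)
def pic(cam,fn=None):
    c=viewer.calibration(cam); im=viewer.read_camera(cam)
    if fn: cv2.imwrite('pics/'+fn,im[:,:,::-1])
    return c,im
def w(c,p): P=np.array(c['pose']); return P[:3,:3]@np.array(p)+P[:3,3]
def tips(cam,names,c,f='tip_of'):
    o={}
    for n in names:
        r=getattr(viewer,f)(n,cam)
        o[n]=[(round(d['score'],2),w(c,d['at'])) for d in r[:2]]
        print(cam,f,n,*[(s,p) for s,p in o[n]])
    return o
def K(c):
    f=240/np.tan(np.radians(c['fov_y'])/2); return np.array([[f,0,c['cx']],[0,f,c['cy']],[0,0,1.]])
def ray(c,uv):
    P=np.array(c['pose']); q=cv2.undistortPoints(np.array([[uv]],float),K(c),np.array(c['D'])).ravel()
    d=P[:3,:3]@np.array([q[0],q[1],1]); return P[:3,3],d/np.linalg.norm(d)
def proj(c,p):
    P=np.linalg.inv(np.array(c['pose'])); return cv2.projectPoints(np.array([p],float),cv2.Rodrigues(P[:3,:3])[0],P[:3,3],K(c),np.array(c['D']))[0].ravel()
def tri(rs):
    A=sum(np.eye(3)-np.outer(d,d) for o,d in rs); b=sum((np.eye(3)-np.outer(d,d))@o for o,d in rs); return np.linalg.solve(A,b)
def st():
    s=arm.sense(); print('t',s['time'],'p',np.array(s['tool_pos']),'q',np.array(s['orientation']),'F',np.array(s['ft_force']),'w',s['width'],'g',s['finger_force']); return s
E
python3 - <<'E'
from h import *
s=st(); q=s['orientation'];print(R.from_quat([q[1],q[2],q[3],q[0]]).as_matrix())
N=['post','shutter_pointer','index_tip','knob_grip','crank_hub','foot','specimen','rig','shutter','objective','spare_cell']
for cam in ['scene','side']:
    c,im=pic(cam,cam+'0.png'); print(np.array(c['pose'])[:3,3])
    tips(cam,N+(['beaker','jar','dish','slide_box','driver'] if cam=='scene' else []),c)
print(arm.sense()['time'])
E
```

```text
t 0.0 p [ 0.1306 -0.534   0.2417] q [-0.0007  0.9928  0.1196  0.    ] F [-0.5082  0.2258  0.2152] w 0.08508651026953488 g 0.0
[[ 0.9714  0.2375 -0.0001]
 [ 0.2375 -0.9714  0.0014]
 [ 0.0002 -0.0013 -1.    ]]
[ 1.0211 -0.5415  0.8976]
scene tip_of post (0.62, array([0.4981, 0.0418, 0.0553])) (0.57, array([0.6135, 0.3429, 0.0006]))
scene tip_of shutter_pointer (0.59, array([0.4878, 0.0088, 0.0308]))
scene tip_of index_tip (0.36, array([0.4659, 0.0128, 0.0269]))
scene tip_of knob_grip (0.59, array([0.6017, 0.1216, 0.2241]))
scene tip_of crank_hub (0.63, array([0.632 , 0.0952, 0.2036])) (0.51, array([0.4873, 0.1433, 0.022 ]))
scene tip_of foot (0.72, array([ 0.4867, -0.4291,  0.0047])) (0.6, array([0.634 , 0.0892, 0.1018]))
scene tip_of specimen
scene tip_of rig (0.79, array([ 0.5793,  0.065 , -0.0015])) (0.49, array([ 0.4852, -0.4281,  0.0023]))
scene tip_of shutter (0.64, array([0.4962, 0.0384, 0.0228])) (0.61, array([0.6347, 0.0921, 0.2027]))
scene tip_of objective (0.62, array([0.4847, 0.142 , 0.024 ])) (0.45, array([ 0.5969, -0.0238,  0.0472]))
scene tip_of spare_cell (0.78, array([
[... 662 characters left out ...]
5]))
side tip_of knob_grip (0.49, array([0.6008, 0.1223, 0.223 ]))
side tip_of crank_hub (0.57, array([0.6311, 0.0895, 0.2032])) (0.33, array([ 0.6085, -0.3639,  0.0062]))
side tip_of foot (0.37, array([0.6321, 0.0964, 0.1084]))
side tip_of specimen (0.67, array([0.6325, 0.0909, 0.0595]))
side tip_of rig (0.8, array([ 0.5794,  0.0667, -0.0005])) (0.74, array([0.4895, 0.1484, 0.0212]))
side tip_of shutter (0.56, array([0.4987, 0.0386, 0.0233])) (0.38, array([0.445 , 0.5129, 0.0014]))
side tip_of objective (0.59, array([0.4931, 0.1477, 0.0184])) (0.27, array([0.4995, 0.04  , 0.0568]))
side tip_of spare_cell (0.57, array([ 0.5971, -0.0207,  0.0475])) (0.17, array([0.4916, 0.0082, 0.0341]))
1.45
```

View pics/scene0.png

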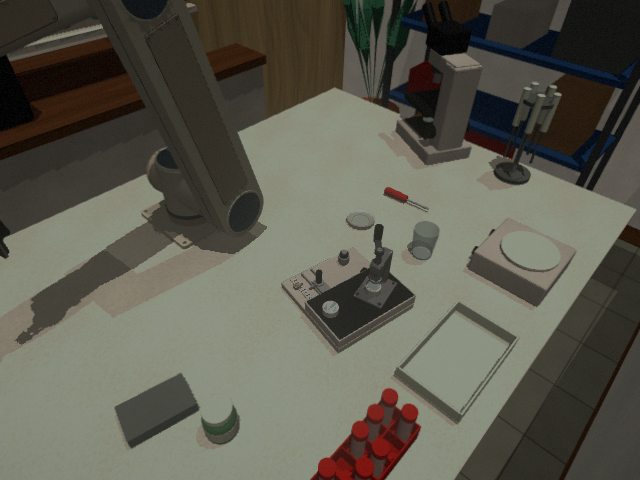

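View pics/side0.png

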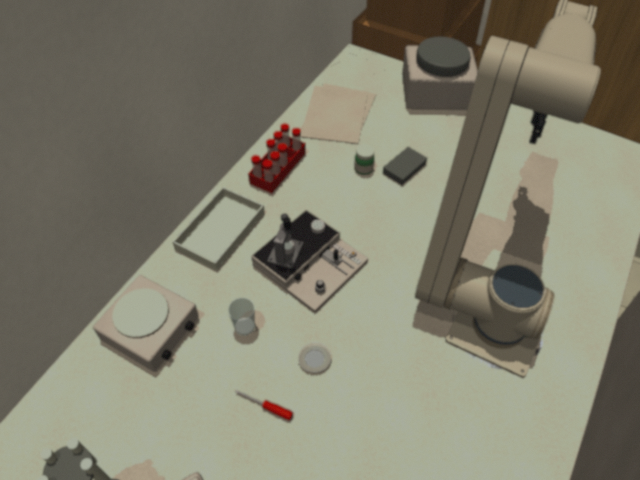

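The scene view shows the base at about (340,290) px, with the knob at (379,232), the post at (319,275) and the spare cell at (330,308). The side view agrees with this. Next I plan the move to a viewing pose above the base.

```bash
cat > plan.py <<'E'
from h import *
import json
def plan(target,yaw,n,dec=2):
    "n rows from present pose to target with tool down at world yaw (deg) of tool x"
    s=arm.sense(); p=np.array(s['tool_pos']); q=s['orientation']; r=R.from_quat([q[1],q[2],q[3],q[0]])
    m=r.as_matrix(); y0=np.degrees(np.arctan2(m[1,0],m[0,0]))
    dy=(yaw-y0+180)%360-180
    rows=[]
    rt=R.from_euler('z',yaw,degrees=True)*R.from_euler('x',180,degrees=True)
    step=(r.inv()*rt).as_rotvec(degrees=True)/n
    for i in range(n):
        d=r.inv().apply((np.array(target)-p)/(n-i))*100
        d=np.round(d,dec); w=np.round(step,1)
        p=p+r.apply(d/100); r=r*R.from_rotvec(w,degrees=True)
        rows.append({"linear":d.tolist(),"rotation":w.tolist()})
    for i in range(0,n,8): print(json.dumps(rows[i:i+8]))
    print(step*n,dy)
E
python3 -c "
from plan import *
plan([0.47,0.05,0.34],164,24,1)"
```

```text
[{"linear": [2.0, -2.0, -0.4], "rotation": [0.0, -0.0, -6.3]}, {"linear": [2.2, -1.8, -0.4], "rotation": [0.0, -0.0, -6.3]}, {"linear": [2.3, -1.6, -0.4], "rotation": [0.0, -0.0, -6.3]}, {"linear": [2.5, -1.3, -0.4], "rotation": [0.0, -0.0, -6.3]}, {"linear": [2.6, -1.0, -0.4], "rotation": [0.0, -0.0, -6.3]}, {"linear": [2.7, -0.7, -0.4], "rotation": [0.0, -0.0, -6.3]}, {"linear": [2.8, -0.4, -0.4], "rotation": [0.0, -0.0, -6.3]}, {"linear": [2.8, -0.1, -0.4], "rotation": [0.0, -0.0, -6.3]}]
[{"linear": [2.8, 0.2, -0.4], "rotation": [0.0, -0.0, -6.3]}, {"linear": [2.8, 0.5, -0.4], "rotation": [0.0, -0.0, -6.3]}, {"linear": [2.7, 0.8, -0.4], "rotation": [0.0, -0.0, -6.3]}, {"linear": [2.6, 1.1, -0.4], "rotation": [0.0, -0.0, -6.3]}, {"linear": [2.4, 1.4, -0.4], "rotation": [0.0, -0.0, -6.3]}, {"linear": [2.3, 1.6, -0.4], "rotation": [0.0, -0.0, -6.3]}, {"linear": [2.1, 1.9, -0.4], "rotation": [0.0, -0.0, -6.3]}, {"linear": [1.9, 2.1, -0.4], "rotation": [0.0, -0.0, -6.3]}]
[{"linear": [1.6, 2.3, -0.4], "rotation": [0.0, -0.0, -6.3]}, {"linear": [1.4, 2.5, -0.4], "rotation": [0.0, -0.0, -6.3]}, {"linear": [1.1, 2.6, -0.4], "rotation": [0.0, -0.0, -6.3]}, {"linear": [0.8, 2.7, -0.4], "rotation": [0.0, -0.0, -6.3]}, {"linear": [0.5, 2.8, -0.4], "rotation": [0.0, -0.0, -6.3]}, {"linear": [0.2, 2.8, -0.5], "rotation": [0.0, -0.0, -6.3]}, {"linear": [-0.2, 2.8, -0.4], "rotation": [0.0, -0.0, -6.3]}, {"linear": [-0.5, 2.7, -0.5], "rotation": [0.0, -0.0, -6.3]}]
[   0.0005   -0.0027 -150.2584] 150.25842139934122
```

Emit:
servo_tool(
  rows=[
    {"linear":[2.0,-2.0,-0.4],"rotation":[0,0,-6.3]},
    {"linear":[2.2,-1.8,-0.4],"rotation":[0,0,-6.3]},
    {"linear":[2.3,-1.6,-0.4],"rotation":[0,0,-6.3]},
    {"linear":[2.5,-1.3,-0.4],"rotation":[0,0,-6.3]},
    {"linear":[2.6,-1.0,-0.4],"rotation":[0,0,-6.3]},
    {"linear":[2.7,-0.7,-0.4],"rotation":[0,0,-6.3]},
    {"linear":[2.8,-0.4,-0.4],"rotation":[0,0,-6.3]},
    {"linear":[2.8,-0.1,-0.4],"rotation":[0,0,-6.3]},
  ],
  jaw=0.1,
)

```text
time: 2.12
tool_pos: [0.2441, -0.3385, 0.2746]
orientation: [0.0, 0.846, 0.533, -0.0]
ft_force: [1.0, -0.8, 0.1]
width: 0.0471
finger_force: 0.0
```

Emit:
servo_tool(
  rows=[
    {"linear":[2.8,0.2,-0.4],"rotation":[0,0,-6.3]},
    {"linear":[2.8,0.5,-0.4],"rotation":[0,0,-6.3]},
    {"linear":[2.7,0.8,-0.4],"rotation":[0,0,-6.3]},
    {"linear":[2.6,1.1,-0.4],"rotation":[0,0,-6.3]},
    {"linear":[2.4,1.4,-0.4],"rotation":[0,0,-6.3]},
    {"linear":[2.3,1.6,-0.4],"rotation":[0,0,-6.3]},
    {"linear":[2.1,1.9,-0.4],"rotation":[0,0,-6.3]},
    {"linear":[1.9,2.1,-0.4],"rotation":[0,0,-6.3]},
  ],
)

```text
time: 2.78
tool_pos: [0.3564, -0.1431, 0.3067]
orientation: [0.0, 0.538, 0.843, -0.0]
ft_force: [1.4, -0.6, 0.7]
width: 0.0468
finger_force: 0.0
```

Emit:
servo_tool(
  rows=[
    {"linear":[1.6,2.3,-0.4],"rotation":[0,0,-6.3]},
    {"linear":[1.4,2.5,-0.4],"rotation":[0,0,-6.3]},
    {"linear":[1.1,2.6,-0.4],"rotation":[0,0,-6.3]},
    {"linear":[0.8,2.7,-0.4],"rotation":[0,0,-6.3]},
    {"linear":[0.5,2.8,-0.4],"rotation":[0,0,-6.3]},
    {"linear":[0.2,2.8,-0.5],"rotation":[0,0,-6.3]},
    {"linear":[-0.2,2.8,-0.4],"rotation":[0,0,-6.3]},
    {"linear":[-0.5,2.7,-0.5],"rotation":[0,0,-6.3]},
  ],
)

```text
time: 3.45
tool_pos: [0.4707, 0.051, 0.3405]
orientation: [0.0, 0.128, 0.992, -0.0]
ft_force: [0.1, -1.0, -0.1]
width: 0.0469
finger_force: 0.0
```

```bash
python3 - <<'E'
from h import *
s=st(); print(np.array(s['joint_positions']))
c,im=pic('wrist','w1.png'); print(np.array(c['pose']))
tips('wrist',['post','shutter_pointer','index_tip','knob_grip','crank_hub','rig','shutter','objective'],c)
E
```

```text
t 3.45 p [0.4707 0.051  0.3405] q [ 0.0001  0.1282  0.9918 -0.    ] F [ 0.1235 -1.0165 -0.0818] w 0.046931741102687795 g 0.0
[-0.0696  0.1148  0.0853  1.5411 -0.      0.1875]
[[ 0.2538  0.9202  0.298   0.394 ]
 [ 0.9673 -0.2417 -0.0774  0.0707]
 [ 0.0008  0.3079 -0.9514  0.4723]
 [ 0.      0.      0.      1.    ]]
wrist tip_of post (0.62, array([0.4971, 0.0356, 0.0604]))
wrist tip_of shutter_pointer (0.93, array([0.4865, 0.0081, 0.026 ]))
wrist tip_of index_tip (0.56, array([ 0.5903, -0.019 ,  0.051 ])) (0.53, array([0.4637, 0.0105, 0.0252]))
wrist tip_of knob_grip (0.62, array([0.603 , 0.117 , 0.2265])) (0.23, array([0.3973, 0.3349, 0.0045]))
wrist tip_of crank_hub
wrist tip_of rig (0.76, array([0.5771, 0.0692, 0.0003])) (0.24, array([ 0.6056, -0.3687, -0.0051]))
wrist tip_of shutter (0.62, array([0.4979, 0.0366, 0.0239]))
wrist tip_of objective (0.9, array([0.4904, 0.1519, 0.0231]))
```

View pics/w1.png

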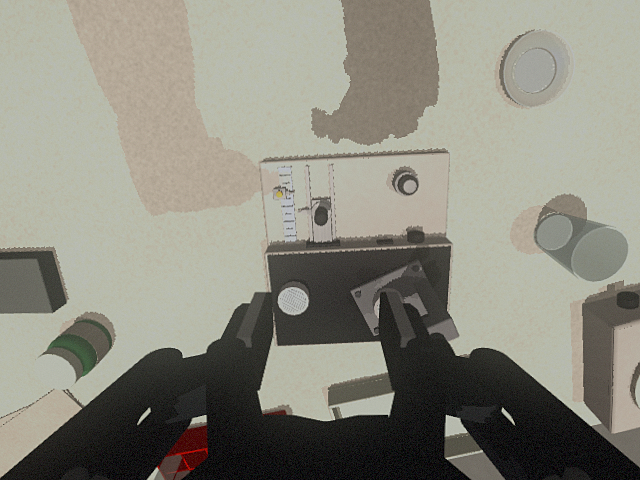

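The wrist view shows the base's front edge running from (262,160) to (449,150) px. The post is at about (320,210), the pointer at (300,210), the index rider at (281,191) and the objective at (405,182). Next I compute the base yaw and check the knob's position against masks from two views.

```bash
python3 - <<'E'
from h import *
c=viewer.calibration('wrist')
def onz(c,uv,z):
    o,d=ray(c,uv); return o+d*(z-o[2])/d[2]
a,b=onz(c,(262,160),.02),onz(c,(449,150),.02)
print('front',a,b,np.linalg.norm(b-a),'yaw of y axis-90',np.degrees(np.arctan2(*(b-a)[[1,0]]))-90)
a,b=onz(c,(268,255),.05),onz(c,(451,244),.05)
print('stage',a,b,np.linalg.norm(b-a),np.degrees(np.arctan2(*(b-a)[[1,0]]))-90)
for n in ['knob_grip','post','foot']:
    rs=[]
    for cam in ['scene','side']:
        cc=viewer.calibration(cam)
        if n=='knob_grip': pic(cam)
        r=viewer.regions_of(n,cam)
        for d in r[:2]:
            ys,xs=np.nonzero(d['mask']); print(n,cam,d['score'],xs.mean(),ys.mean(),xs.min(),xs.max(),ys.min(),ys.max(),len(xs))
    
# tips again, average
for cam in ['scene','side']:
    cc=viewer.calibration(cam); tips(cam,['knob_grip','crank_hub','foot','specimen'],cc)
E
```

```text
front [ 0.4154 -0.0187  0.02  ] [0.464  0.2091 0.02  ] 0.23297687396176323 yaw of y axis-90 -12.03165606405959
stage [ 0.5282 -0.0425  0.05  ] [0.5743 0.1837 0.05  ] 0.23082421772439593 -11.518144503535694
knob_grip scene 0.49 378.1829268292683 239.890243902439 374 383 224 255 246
knob_grip side 0.52 286.1666666666667 221.04761904761904 281 290 213 230 126
knob_grip side 0.26 314.3097112860892 356.7283464566929 299 330 342 371 762
post scene 0.49 318.79545454545456 282.5090909090909 310 328 270 292 220
post side 0.51 333.036866359447 256.3410138248848 323 341 249 265 217
foot scene 0.48 375.1951219512195 278.9878048780488 370 381 275 283 82
foot side 0.39 333.34090909090907 256.47727272727275 324 341 250 264 176
scene tip_of knob_grip (0.77, array([0.6015, 0.1192, 0.2236])) (0.56, array([0.6336, 0.0919, 0.105 ]))
scene tip_of crank_hub (0.79, array([0.632 , 0.0944, 0.1999])) (0.57, array([0.4959, 0.0405, 0.0576]))
scene tip_of foot (0.44, array([0.6313, 0.0921, 0.1033])) (0.28, array([0.6324, 0.0927, 0.202 ]))
scene tip_of specimen (0.59, array([0.6248, 0.0984, 0.0573])) (0.51, array([0.4665, 0.0111, 0.0302]))
side tip_of knob_grip (0.57, array([0.6013, 0.1189, 0.2264]))
side tip_of crank_hub (0.47, array([0.6339, 0.0917, 0.2011]))
side tip_of foot (0.35, array([0.6325, 0.0947, 0.1069]))
side tip_of specimen (0.51, array([0.6296, 0.0918, 0.0603]))
```

```bash
python3 -c "
from plan import *
plan([0.6016,0.1203,0.275],168.2,8,2)"
```

```text
[{"linear": [-1.36, 1.28, 0.82], "rotation": [-0.0, -0.0, -0.4]}, {"linear": [-1.36, 1.27, 0.81], "rotation": [-0.0, -0.0, -0.4]}, {"linear": [-1.37, 1.26, 0.82], "rotation": [-0.0, -0.0, -0.4]}, {"linear": [-1.38, 1.25, 0.81], "rotation": [-0.0, -0.0, -0.4]}, {"linear": [-1.39, 1.24, 0.82], "rotation": [-0.0, -0.0, -0.4]}, {"linear": [-1.4, 1.24, 0.81], "rotation": [-0.0, -0.0, -0.4]}, {"linear": [-1.41, 1.22, 0.82], "rotation": [-0.0, -0.0, -0.4]}, {"linear": [-1.42, 1.22, 0.81], "rotation": [-0.0, -0.0, -0.4]}]
[-0.001  -0.0055 -3.2571] 3.2571341462410714
```

Emit:
servo_tool(
  rows=[
    {"linear":[-1.36,1.28,0.82],"rotation":[0,0,-0.4]},
    {"linear":[-1.36,1.27,0.81],"rotation":[0,0,-0.4]},
    {"linear":[-1.37,1.26,0.82],"rotation":[0,0,-0.4]},
    {"linear":[-1.38,1.25,0.81],"rotation":[0,0,-0.4]},
    {"linear":[-1.39,1.24,0.82],"rotation":[0,0,-0.4]},
    {"linear":[-1.4,1.24,0.81],"rotation":[0,0,-0.4]},
    {"linear":[-1.41,1.22,0.82],"rotation":[0,0,-0.4]},
    {"linear":[-1.42,1.22,0.81],"rotation":[0,0,-0.4]},
  ],
)

```text
time: 5.37
tool_pos: [0.6024, 0.1208, 0.2745]
orientation: [-0.0, 0.103, 0.995, -0.0]
ft_force: [0.3, 0.1, 0.8]
width: 0.0467
finger_force: 0.0
```

```bash
python3 - <<'E'
from h import *
s=st()
c,im=pic('wrist','w2.png')
tips('wrist',['knob_grip','crank_hub','foot','specimen'],c)
print(proj(c,[.6016,.1203,.2365]))
E
```

```text
t 5.3667 p [0.6024 0.1208 0.2745] q [-0.0001  0.1031  0.9947 -0.    ] F [0.2936 0.1016 0.8051] w 0.046692209319797756 g 0.0
wrist tip_of knob_grip (0.75, array([0.6013, 0.12  , 0.2243]))
wrist tip_of crank_hub (0.64, array([0.6294, 0.0869, 0.2023]))
wrist tip_of foot (0.66, array([0.6299, 0.0966, 0.1036]))
wrist tip_of specimen (0.7, array([0.6274, 0.0931, 0.0572])) (0.25, array([ 0.5906, -0.0237,  0.0504]))
[324.8247 281.0358]
```

View pics/w2.png

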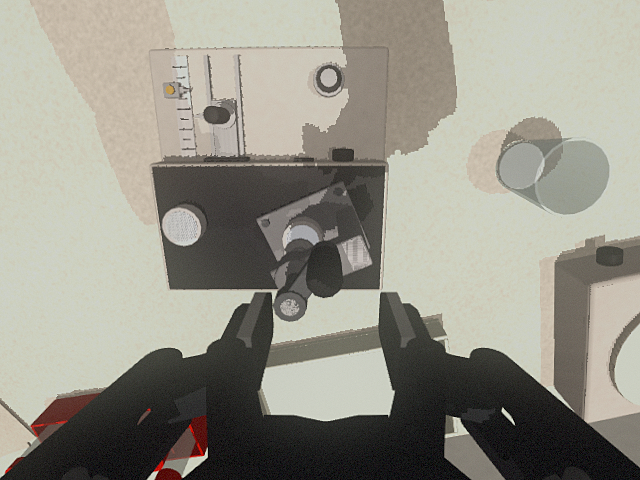

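The knob is the dark ellipse at about (325,270) px, centred between the fingers, and the hub is at (290,307). I go down and grip it.

Emit:
servo_tool(
  rows=[
    {"linear":[0.08,-0.08,0.8]},
    {"linear":[0,0,0.8]},
    {"linear":[0,0,0.8]},
    {"linear":[0,0,0.8]},
    {"linear":[0,0,0.8]},
    {"linear":[0,0,0.8]},
    {"linear":[0,0,0.75]},
    {"linear":[0,0,0]},
  ],
)

```text
invalid input
```

Emit:
servo_tool(
  rows=[
    {"linear":[0,0,0]},
    {"linear":[0,0,0]},
    {"linear":[0,0,0]},
    {"linear":[0,0,0]},
    {"linear":[0,0,0]},
    {"linear":[0,0,0]},
    {"linear":[0,0,0]},
    {"linear":[0,0,0]},
  ],
  jaw=-1,
)

```text
invalid input
```

Emit:
servo_tool(
  rows=[
    {"linear":[0.08,-0.08,0.8],"rotation":[0,0,0]},
    {"linear":[0,0,0.8],"rotation":[0,0,0]},
    {"linear":[0,0,0.8],"rotation":[0,0,0]},
    {"linear":[0,0,0.8],"rotation":[0,0,0]},
    {"linear":[0,0,0.8],"rotation":[0,0,0]},
    {"linear":[0,0,0.8],"rotation":[0,0,0]},
    {"linear":[0,0,0.75],"rotation":[0,0,0]},
    {"linear":[0,0,0],"rotation":[0,0,0]},
  ],
)

```text
time: 6.28
tool_pos: [0.6001, 0.1196, 0.2176]
orientation: [-0.001, 0.103, 0.995, -0.0]
ft_force: [-0.5, 0.3, 0.6]
width: 0.0467
finger_force: 0.0
```

Emit:
servo_tool(
  rows=[
    {"linear":[0,0,0],"rotation":[0,0,0]},
    {"linear":[0,0,0],"rotation":[0,0,0]},
    {"linear":[0,0,0],"rotation":[0,0,0]},
    {"linear":[0,0,0],"rotation":[0,0,0]},
    {"linear":[0,0,0],"rotation":[0,0,0]},
    {"linear":[0,0,0],"rotation":[0,0,0]},
    {"linear":[0,0,0],"rotation":[0,0,0]},
    {"linear":[0,0,0],"rotation":[0,0,0]},
  ],
  jaw=-1,
)

```text
time: 6.95
tool_pos: [0.6008, 0.1199, 0.2201]
orientation: [0.0, 0.103, 0.995, 0.0]
ft_force: [-0.7, 2.7, 5.8]
width: 0.0185
finger_force: 58.8
```

```bash
cat > arc.py <<'E'
from h import *
import json,sys
def arc(cen,p0,a1list,rad=0.040,dz=None):
    "rows from present commanded xy p0 around cen; a1list: list of target angles deg; z 24mm per turn"
    q=arm.sense()['orientation']; r=R.from_quat([q[1],q[2],q[3],q[0]])
    p=np.array([p0[0],p0[1],0.]); a=np.degrees(np.arctan2(p0[1]-cen[1],p0[0]-cen[0])); z=0
    print('start angle',a)
    rows=[]
    for t in a1list:
        dzz=-24e-3*((a-t)%360)/360
        g=np.array([cen[0]+rad*np.cos(np.radians(t)),cen[1]+rad*np.sin(np.radians(t)),p[2]+dzz])
        d=np.round(r.inv().apply(g-p)*100,2); p=p+r.apply(d/100); a=t
        rows.append({"linear":d.tolist(),"rotation":[0,0,0]})
    for i in range(0,len(rows),8): print(json.dumps(rows[i:i+8]))
    print('end',p)
E
python3 - <<'E'
from arc import *
st()
arc([.6304,.0930],[.6008,.1199],[137.7-15*i for i in range(1,9)])
E
```

```text
t 6.95 p [0.6008 0.1199 0.2201] q [0.0004 0.1032 0.9947 0.0003] F [-0.6514  2.6856  5.7724] w 0.018515666264631123 g 58.78387928009033
start angle 137.73594701458785
[{"linear": [-0.64, 0.83, 0.1], "rotation": [0, 0, 0]}, {"linear": [-0.84, 0.62, 0.1], "rotation": [0, 0, 0]}, {"linear": [-0.96, 0.4, 0.1], "rotation": [0, 0, 0]}, {"linear": [-1.04, 0.12, 0.1], "rotation": [0, 0, 0]}, {"linear": [-1.03, -0.14, 0.1], "rotation": [0, 0, 0]}, {"linear": [-0.97, -0.41, 0.1], "rotation": [0, 0, 0]}, {"linear": [-0.82, -0.64, 0.1], "rotation": [0, 0, 0]}, {"linear": [-0.63, -0.83, 0.1], "rotation": [0, 0, 0]}]
end [ 0.6685  0.1052 -0.0079]
```

Emit:
servo_tool(
  rows=[
    {"linear":[-0.64,0.83,0.1],"rotation":[0,0,0]},
    {"linear":[-0.84,0.62,0.1],"rotation":[0,0,0]},
    {"linear":[-0.96,0.4,0.1],"rotation":[0,0,0]},
    {"linear":[-1.04,0.12,0.1],"rotation":[0,0,0]},
    {"linear":[-1.03,-0.14,0.1],"rotation":[0,0,0]},
    {"linear":[-0.97,-0.41,0.1],"rotation":[0,0,0]},
    {"linear":[-0.82,-0.64,0.1],"rotation":[0,0,0]},
    {"linear":[-0.63,-0.83,0.1],"rotation":[0,0,0]},
  ],
)

```text
time: 7.62
tool_pos: [0.6676, 0.1041, 0.212]
orientation: [-0.001, 0.103, 0.995, -0.001]
ft_force: [-13.1, -1.6, 10.4]
width: 0.0181
finger_force: 59.6
```

```bash
python3 - <<'E'
from arc import *
s=st()
c,im=pic('wrist')
tips('wrist',['knob_grip','crank_hub','foot'],c)
c=viewer.calibration('side');pic('side')
tips('side',['knob_grip','crank_hub','foot'],c)
st()
E
```

```text
t 7.6167 p [0.6676 0.1041 0.212 ] q [-0.0011  0.1034  0.9946 -0.0009] F [-13.1171  -1.5563  10.4428] w 0.018119749249841745 g 59.60894465446472
wrist tip_of knob_grip (0.63, array([0.6682, 0.104 , 0.2166]))
wrist tip_of crank_hub (0.83, array([0.6281, 0.0887, 0.1987]))
wrist tip_of foot (0.68, array([0.6272, 0.0966, 0.0566]))
side tip_of knob_grip (0.43, array([0.6683, 0.103 , 0.2189]))
side tip_of crank_hub (0.45, array([0.6317, 0.0914, 0.1923]))
side tip_of foot (0.41, array([0.6312, 0.0936, 0.0986])) (0.21, array([ 0.5788,  0.0654, -0.0009]))
t 8.0167 p [0.6677 0.1031 0.212 ] q [-0.0006  0.1041  0.9946 -0.0019] F [-8.0854 -7.3568  8.9284] w 0.01824685677000616 g 59.59014594554901
```

```bash
python3 - <<'E'
from arc import *
arc([.6294,.0920],[.6685,.1052],[17.7-15*i for i in range(1,17)])
E
```

```text
start angle 18.654471808181654
[{"linear": [-0.32, -1.09, 0.11], "rotation": [0, 0, 0]}, {"linear": [-0.13, -1.03, 0.1], "rotation": [0, 0, 0]}, {"linear": [0.14, -1.04, 0.1], "rotation": [0, 0, 0]}, {"linear": [0.41, -0.96, 0.1], "rotation": [0, 0, 0]}, {"linear": [0.64, -0.82, 0.1], "rotation": [0, 0, 0]}, {"linear": [0.83, -0.63, 0.1], "rotation": [0, 0, 0]}, {"linear": [0.97, -0.4, 0.1], "rotation": [0, 0, 0]}, {"linear": [1.04, -0.13, 0.1], "rotation": [0, 0, 0]}]
[{"linear": [1.03, 0.15, 0.1], "rotation": [0, 0, 0]}, {"linear": [0.96, 0.4, 0.1], "rotation": [0, 0, 0]}, {"linear": [0.83, 0.64, 0.1], "rotation": [0, 0, 0]}, {"linear": [0.63, 0.84, 0.1], "rotation": [0, 0, 0]}, {"linear": [0.39, 0.96, 0.1], "rotation": [0, 0, 0]}, {"linear": [0.13, 1.04, 0.1], "rotation": [0, 0, 0]}, {"linear": [-0.14, 1.03, 0.1], "rotation": [0, 0, 0]}, {"linear": [-0.41, 0.97, 0.1], "rotation": [0, 0, 0]}]
end [ 0.5998  0.1189 -0.016 ]
```

Emit:
servo_tool(
  rows=[
    {"linear":[-0.32,-1.09,0.0],"rotation":[0,0,0]},
    {"linear":[-0.13,-1.03,0.08],"rotation":[0,0,0]},
    {"linear":[0.14,-1.04,0.1],"rotation":[0,0,0]},
    {"linear":[0.41,-0.96,0.1],"rotation":[0,0,0]},
    {"linear":[0.64,-0.82,0.1],"rotation":[0,0,0]},
    {"linear":[0.83,-0.63,0.1],"rotation":[0,0,0]},
    {"linear":[0.97,-0.4,0.1],"rotation":[0,0,0]},
    {"linear":[1.04,-0.13,0.1],"rotation":[0,0,0]},
  ],
)

```text
time: 8.68
tool_pos: [0.6214, 0.0518, 0.2045]
orientation: [0.001, 0.104, 0.995, 0.0]
ft_force: [6.0, 5.7, -1.3]
width: 0.0182
finger_force: 59.0
```

```bash
python3 - <<'E'
from arc import *
s=st()
c,im=pic('wrist')
tips('wrist',['knob_grip','crank_hub'],c)
st()
E
```

```text
t 8.6833 p [0.6214 0.0518 0.2045] q [0.0009 0.1037 0.9946 0.0003] F [ 6.0249  5.7097 -1.2753] w 0.018177626019635126 g 58.984978795051575
wrist tip_of knob_grip (0.66, array([0.624 , 0.052 , 0.2095])) (0.25, array([0.4904, 0.1462, 0.0215]))
wrist tip_of crank_hub (0.56, array([0.6309, 0.0883, 0.1854])) (0.23, array([ 0.5887, -0.0221,  0.0514]))
t 8.8333 p [0.6201 0.0523 0.2044] q [-0.0007  0.1035  0.9946  0.0001] F [-4.521   4.1632  0.5341] w 0.018047834420465945 g 59.1608726978302
```

Emit:
servo_tool(
  rows=[
    {"linear":[1.03,0.18,0.1],"rotation":[0,0,0]},
    {"linear":[0.96,0.42,0.1],"rotation":[0,0,0]},
    {"linear":[0.83,0.64,0.1],"rotation":[0,0,0]},
    {"linear":[0.63,0.84,0.1],"rotation":[0,0,0]},
    {"linear":[0.39,0.96,0.1],"rotation":[0,0,0]},
    {"linear":[0.13,1.04,0.1],"rotation":[0,0,0]},
    {"linear":[-0.14,1.03,0.1],"rotation":[0,0,0]},
    {"linear":[-0.41,0.97,0.1],"rotation":[0,0,0]},
  ],
)

```text
time: 9.5
tool_pos: [0.5997, 0.119, 0.1964]
orientation: [-0.001, 0.104, 0.995, -0.001]
ft_force: [0.6, -6.2, -2.1]
width: 0.0181
finger_force: 59.2
```

```bash
python3 - <<'E'
from arc import *
s=st()
for cam in ['wrist','side','scene']:
    c,im=pic(cam,cam+'3.png')
    tips(cam,['knob_grip','crank_hub','foot','specimen'],c)
st()
arc([.6296,.0924],[.5998,.1194],[137.7-15*i for i in range(1,9)])
E
```

```text
t 9.5 p [0.5997 0.119  0.1964] q [-0.0005  0.1036  0.9946 -0.0008] F [ 0.5541 -6.2009 -2.1075] w 0.018081431075642973 g 59.19942498207092
wrist tip_of knob_grip (0.78, array([0.6018, 0.1162, 0.2006]))
wrist tip_of crank_hub
wrist tip_of foot
wrist tip_of specimen (0.8, array([0.6286, 0.0936, 0.0572]))
side tip_of knob_grip (0.37, array([0.6018, 0.1228, 0.2035])) (0.15, array([ 0.485 , -0.4379, -0.0013]))
side tip_of crank_hub (0.5, array([0.5788, 0.0693, 0.0023])) (0.42, array([0.6304, 0.0893, 0.177 ]))
side tip_of foot (0.53, array([0.6317, 0.0946, 0.0852]))
side tip_of specimen (0.48, array([0.6325, 0.0928, 0.0626])) (0.25, array([0.4994, 0.0394, 0.0196]))
scene tip_of knob_grip (0.62, array([0.5995, 0.1188, 0.202 ]))
scene tip_of crank_hub (0.67, array([0.6347, 0.0928, 0.1791]))
scene tip_of foot (0.59, array([0.6313, 0.0897, 0.0791]))
scene tip_of specimen (0.71, array([0.6262, 0.0927, 0.055 ]))
t 10.25 p [0.5998 0.119  0.1966] q [-0.0001  0.1034  0.9946 -0.0001] F [ 3.2395  1.2082 -6.5319] w 0.01830913855015561 g 58.83554756641388
start angle 137.82215529981184
[{"linear": [-0.66, 0.82, 0.1], "rotation": [0, 0, 0]}, {"linear": [-0.84, 0.63, 0.1], "rotation": [0, 0, 0]}, {"linear": [-0.97, 0.39, 0.1], "rotation": [0, 0, 0]}, {"linear": [-1.03, 0.13, 0.1], "rotation": [0, 0, 0]}, {"linear": [-1.04, -0.14, 0.1], "rotation": [0, 0, 0]}, {"linear": [-0.96, -0.41, 0.1], "rotation": [0, 0, 0]}, {"linear": [-0.82, -0.64, 0.1], "rotation": [0, 0, 0]}, {"linear": [-0.63, -0.84, 0.1], "rotation": [0, 0, 0]}]
end [ 0.6677  0.1045 -0.008 ]
```

Emit:
servo_tool(
  rows=[
    {"linear":[-0.66,0.82,0.05],"rotation":[0,0,0]},
    {"linear":[-0.84,0.63,0.08],"rotation":[0,0,0]},
    {"linear":[-0.97,0.39,0.1],"rotation":[0,0,0]},
    {"linear":[-1.03,0.13,0.1],"rotation":[0,0,0]},
    {"linear":[0,0,0],"rotation":[0,0,0]},
    {"linear":[0,0,0],"rotation":[0,0,0]},
    {"linear":[0,0,0],"rotation":[0,0,0]},
    {"linear":[0,0,0],"rotation":[0,0,0]},
  ],
)

```text
time: 10.92
tool_pos: [0.6377, 0.1306, 0.1928]
orientation: [-0.001, 0.104, 0.995, -0.001]
ft_force: [-0.0, -4.6, -10.0]
width: 0.0184
finger_force: 59.1
```

```bash
python3 - <<'E'
from arc import *
s=st(); print(np.degrees(np.arctan2(s['tool_pos'][1]-.0924,s['tool_pos'][0]-.6296)))
E
```

```text
t 10.9167 p [0.6377 0.1306 0.1928] q [-0.0006  0.1036  0.9946 -0.0007] F [ -0.0099  -4.5747 -10.0335] w 0.018407923150291137 g 59.063841104507446
78.09226545541104
```

Emit:
servo_tool(
  rows=[
    {"linear":[-1.04,-0.14,0.1],"rotation":[0,0,0]},
    {"linear":[-0.96,-0.41,0.1],"rotation":[0,0,0]},
    {"linear":[0,0,0],"rotation":[0,0,0]},
    {"linear":[0,0,0],"rotation":[0,0,0]},
    {"linear":[0,0,0],"rotation":[0,0,0]},
    {"linear":[0,0,0],"rotation":[0,0,0]},
    {"linear":[0,0,0],"rotation":[0,0,0]},
    {"linear":[0,0,0],"rotation":[0,0,0]},
  ],
)

```text
time: 11.58
tool_pos: [0.655, 0.1219, 0.1911]
orientation: [-0.001, 0.103, 0.995, -0.0]
ft_force: [-5.3, -1.6, -6.9]
width: 0.0177
finger_force: 60.1
```

```bash
python3 - <<'E'
from arc import *
s=st(); print(np.degrees(np.arctan2(s['tool_pos'][1]-.0924,s['tool_pos'][0]-.6296)))
for cam in ['side','scene','wrist']:
    c,im=pic(cam,cam+'4.png')
    tips(cam,['foot','specimen','crank_hub'],c)
E
```

```text
t 11.5833 p [0.655  0.1219 0.1911] q [-0.0015  0.1032  0.9947 -0.0001] F [-5.3158 -1.5965 -6.8657] w 0.01770400133040787 g 60.10511040687561
49.26474642304581
side tip_of foot (0.48, array([0.6299, 0.0961, 0.0843])) (0.2, array([0.4436, 0.5164, 0.0003]))
side tip_of specimen (0.53, array([0.6287, 0.0911, 0.0597]))
side tip_of crank_hub (0.68, array([0.6328, 0.0888, 0.1704]))
scene tip_of foot (0.72, array([0.492 , 0.0108, 0.0306])) (0.64, array([0.4971, 0.0374, 0.0224]))
scene tip_of specimen (0.51, array([0.626 , 0.0967, 0.0552]))
scene tip_of crank_hub (0.76, array([0.6331, 0.0936, 0.1725]))
wrist tip_of foot (0.55, array([0.6321, 0.092 , 0.0748]))
wrist tip_of specimen (0.68, array([0.6243, 0.0951, 0.0585]))
wrist tip_of crank_hub (0.83, array([0.627 , 0.0902, 0.1767]))
```

Emit:
servo_tool(
  rows=[
    {"linear":[-0.41,-0.32,0.1],"rotation":[0,0,0]},
    {"linear":[-0.41,-0.32,0.1],"rotation":[0,0,0]},
    {"linear":[-0.33,-0.41,0.1],"rotation":[0,0,0]},
    {"linear":[-0.31,-0.42,0.1],"rotation":[0,0,0]},
    {"linear":[0,0,0],"rotation":[0,0,0]},
    {"linear":[0,0,0],"rotation":[0,0,0]},
    {"linear":[0,0,0],"rotation":[0,0,0]},
    {"linear":[0,0,0],"rotation":[0,0,0]},
  ],
)

```text
time: 12.85
tool_pos: [0.6657, 0.108, 0.1897]
orientation: [-0.001, 0.102, 0.995, 0.003]
ft_force: [-12.8, 14.5, 8.7]
width: 0.0182
finger_force: 61.7
```

```bash
python3 - <<'E'
from arc import *
s=st(); print(np.degrees(np.arctan2(s['tool_pos'][1]-.0924,s['tool_pos'][0]-.6296)))
c,im=pic('side')
c,im=pic('scene'); u=proj(c,[.63,.093,.08]); x,y=u.astype(int); 
cv2.imwrite('pics/crop5.png',cv2.resize(im[y-40:y+30,x-45:x+45,::-1],None,fx=8,fy=8,interpolation=cv2.INTER_CUBIC))
arc([.6296,.0924],[.6677,.1045],[17.7-15*i for i in range(1,9)])
E
```

```text
t 12.85 p [0.6657 0.108  0.1897] q [-0.0007  0.1018  0.9948  0.0029] F [-12.7883  14.4537   8.6862] w 0.01815201913916921 g 61.66912257671356
23.45131269660378
start angle 17.61908305950793
[{"linear": [-0.39, -0.96, 0.09], "rotation": [0, 0, 0]}, {"linear": [-0.12, -1.04, 0.09], "rotation": [0, 0, 0]}, {"linear": [0.14, -1.03, 0.09], "rotation": [0, 0, 0]}, {"linear": [0.41, -0.97, 0.1], "rotation": [0, 0, 0]}, {"linear": [0.65, -0.82, 0.1], "rotation": [0, 0, 0]}, {"linear": [0.83, -0.63, 0.1], "rotation": [0, 0, 0]}, {"linear": [0.97, -0.39, 0.1], "rotation": [0, 0, 0]}, {"linear": [1.04, -0.12, 0.1], "rotation": [0, 0, 0]}]
end [ 0.6211  0.0533 -0.008 ]
```

View pics/crop5.png

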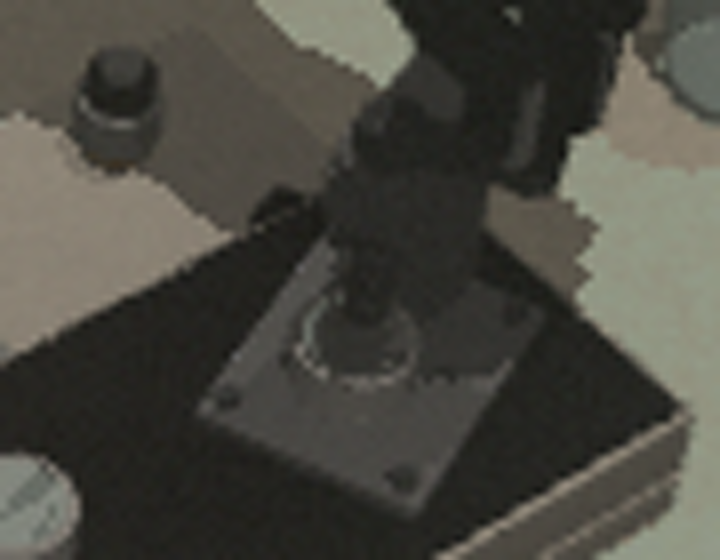

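The crop shows the foot seated on the cell, at about (355,340) in the crop. The drag at the knob has jumped from about 4 N to about 18 N after 474° (31.6 mm), which matches the expected 28.5 mm to contact plus 3 mm to solid. I ease off, release and rise.

Emit:
servo_tool(
  rows=[
    {"linear":[0.1,0.2,0],"rotation":[0,0,0]},
    {"linear":[0.1,0.15,0],"rotation":[0,0,0]},
    {"linear":[0,0,0],"rotation":[0,0,0]},
    {"linear":[0,0,0],"rotation":[0,0,0]},
    {"linear":[0,0,0],"rotation":[0,0,0]},
    {"linear":[0,0,0],"rotation":[0,0,0]},
    {"linear":[0,0,0],"rotation":[0,0,0]},
    {"linear":[0,0,0],"rotation":[0,0,0]},
  ],
)

```text
time: 13.62
tool_pos: [0.6641, 0.1113, 0.1897]
orientation: [-0.001, 0.102, 0.995, 0.002]
ft_force: [-13.3, 9.5, 10.3]
width: 0.0183
finger_force: 61.7
```

Emit:
servo_tool(
  rows=[
    {"linear":[0,0,0],"rotation":[0,0,0]},
    {"linear":[0,0,0],"rotation":[0,0,0]},
    {"linear":[0,0,0],"rotation":[0,0,0]},
    {"linear":[0,0,0],"rotation":[0,0,0]},
    {"linear":[0,0,0],"rotation":[0,0,0]},
    {"linear":[0,0,0],"rotation":[0,0,0]},
    {"linear":[0,0,0],"rotation":[0,0,0]},
    {"linear":[0,0,0],"rotation":[0,0,0]},
  ],
  jaw=0.1,
)

```text
time: 14.28
tool_pos: [0.6667, 0.108, 0.1874]
orientation: [-0.0, 0.103, 0.995, -0.0]
ft_force: [-0.5, -0.2, 0.3]
width: 0.0474
finger_force: 0.0
```

Emit:
servo_tool(
  rows=[
    {"linear":[0,0,-0.8],"rotation":[0,0,0]},
    {"linear":[0,0,-1],"rotation":[0,0,0]},
    {"linear":[0,0,-1],"rotation":[0,0,0]},
    {"linear":[0,0,-1],"rotation":[0,0,0]},
    {"linear":[0,0,-1],"rotation":[0,0,0]},
    {"linear":[0,0,-1],"rotation":[0,0,0]},
    {"linear":[0,0,-1],"rotation":[0,0,0]},
    {"linear":[0,0,-1],"rotation":[0,0,0]},
  ],
)

```text
time: 14.95
tool_pos: [0.6666, 0.1082, 0.2667]
orientation: [0.0, 0.103, 0.995, 0.0]
ft_force: [0.6, 0.3, -0.4]
width: 0.0471
finger_force: 0.0
```

```bash
python3 - <<'E'
from plan import *
st()
for cam in ['scene','side']:
    c,im=pic(cam); tips(cam,['knob_grip','foot','crank_hub','specimen'],c)
plan([0.445,0.04,0.26],168.2,8)
E
```

```text
t 14.95 p [0.6666 0.1082 0.2667] q [0.0002 0.1033 0.9947 0.    ] F [ 0.5857  0.2908 -0.4199] w 0.047127811029074256 g 0.0
scene tip_of knob_grip (0.72, array([0.6558, 0.123 , 0.1945]))
scene tip_of foot (0.69, array([0.3964, 0.3343, 0.0004])) (0.62, array([0.6298, 0.0911, 0.0799]))
scene tip_of crank_hub (0.81, array([0.6321, 0.0909, 0.1715])) (0.32, array([0.5781, 0.0632, 0.0007]))
scene tip_of specimen (0.69, array([0.6284, 0.0962, 0.0557])) (0.44, array([ 0.5796,  0.0615, -0.0006]))
side tip_of knob_grip (0.61, array([0.6544, 0.1233, 0.1967]))
side tip_of foot (0.49, array([0.6323, 0.0944, 0.083 ])) (0.24, array([0.4919, 0.0113, 0.0353]))
side tip_of crank_hub (0.46, array([0.6324, 0.0939, 0.174 ]))
side tip_of specimen (0.49, array([0.6325, 0.0917, 0.0586]))
[{"linear": [2.53, -1.4, 0.06], "rotation": [-0.0, -0.0, -0.0]}, {"linear": [2.54, -1.4, 0.06], "rotation": [-0.0, -0.0, -0.0]}, {"linear": [2.53, -1.4, 0.07], "rotation": [-0.0, -0.0, -0.0]}, {"linear": [2.54, -1.4, 0.06], "rotation": [-0.0, -0.0, -0.0]}, {"linear": [2.53, -1.41, 0.07], "rotation": [-0.0, -0.0, -0.0]}, {"linear": [2.54, -1.4, 0.06], "rotation": [-0.0, -0.0, -0.0]}, {"linear": [2.53, -1.41, 0.07], "rotation": [-0.0, -0.0, -0.0]}, {"linear": [2.54, -1.4, 0.06], "rotation": [-0.0, -0.0, -0.0]}]
[-0.0127 -0.0468 -0.0597] 0.05975208146782052
```

The knob now reads about (0.655, 0.123), some 27° behind where the tool released it, so it may have rebounded. I move over the shutter, where the wrist camera sees both the clamp and the shutter, and check.

Emit:
servo_tool(
  rows=[
    {"linear":[2.8,-1.2,0.0],"rotation":[0,0,0]},
    {"linear":[2.8,-1.2,0.0],"rotation":[0,0,0]},
    {"linear":[2.8,-1.2,0.5],"rotation":[0,0,0]},
    {"linear":[2.8,-1.2,0.5],"rotation":[0,0,0]},
    {"linear":[2.8,-1.2,1.0],"rotation":[0,0,0]},
    {"linear":[2.8,-1.2,1.0],"rotation":[0,0,0]},
    {"linear":[2.8,-1.2,1.0],"rotation":[0,0,0]},
    {"linear":[2.0,-1.2,1.0],"rotation":[0,0,0]},
  ],
)

```text
time: 16.12
tool_pos: [0.433, 0.0587, 0.215]
orientation: [-0.0, 0.103, 0.995, 0.0]
ft_force: [-0.3, 0.5, 0.7]
width: 0.0472
finger_force: 0.0
```

```bash
python3 - <<'E'
from h import *
st()
c,im=pic('wrist','w6.png')
tips('wrist',['post','shutter_pointer','index_tip','knob_grip','crank_hub','foot','specimen','shutter'],c)
for p in ([.63,.093,.08],[.63,.093,.055],[.63,.093,.17],[.498,.04,.058]): print(proj(c,p))
E
```

```text
t 16.1167 p [0.433  0.0587 0.215 ] q [-0.0001  0.1031  0.9947  0.    ] F [-0.2985  0.463   0.7119] w 0.04716186439675201 g 0.0
wrist tip_of post (0.87, array([0.4992, 0.0353, 0.064 ]))
wrist tip_of shutter_pointer (0.92, array([0.4853, 0.0076, 0.0271]))
wrist tip_of index_tip (0.71, array([0.4606, 0.0058, 0.0256]))
wrist tip_of knob_grip
wrist tip_of crank_hub (0.25, array([ 0.6048, -0.3732, -0.0027]))
wrist tip_of foot (0.4, array([0.6311, 0.0962, 0.0767]))
wrist tip_of specimen (0.5, array([0.6274, 0.096 , 0.0604]))
wrist tip_of shutter (0.65, array([0.4997, 0.037 , 0.0229]))
[403.3939 416.4097]
[398.4304 397.5062]
[428.1016 511.1342]
[320.2604 294.461 ]
```

View pics/w6.png

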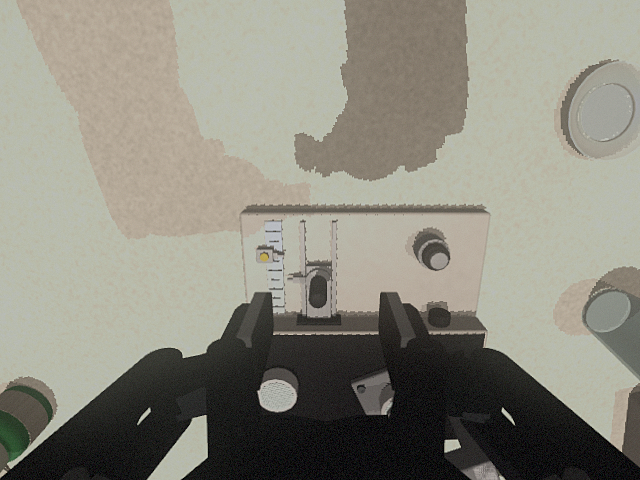

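The wrist view shows the pointer at (293,275) px, the post at (318,290) and the index at (272,255). The clamp is hidden by the fingers, so I tilt the hand briefly to look at the foot from the side.

Emit:
servo_tool(
  rows=[
    {"linear":[0,0,0],"rotation":[0,-6,0]},
    {"linear":[0,0,0],"rotation":[0,-6,0]},
    {"linear":[0,0,0],"rotation":[0,-6,0]},
    {"linear":[0,0,0],"rotation":[0,-6,0]},
    {"linear":[0,0,0],"rotation":[0,-6,0]},
    {"linear":[0,0,0],"rotation":[0,-6,0]},
    {"linear":[0,0,0],"rotation":[0,0,0]},
    {"linear":[0,0,0],"rotation":[0,0,0]},
  ],
)

```text
time: 17.23
tool_pos: [0.4346, 0.0591, 0.2152]
orientation: [0.306, 0.098, 0.946, -0.032]
ft_force: [0.4, -0.0, 0.8]
width: 0.0471
finger_force: 0.0
```

```bash
python3 - <<'E'
from h import *
st()
c,im=pic('wrist')
tips('wrist',['knob_grip','crank_hub','foot','specimen','post','shutter_pointer','index_tip'],c)
a=np.array(c['pose'])[:3,3]; print(a)
for n,p in dict(celltop=[.630,.0925,.076],cellbot=[.63,.0925,.058],foottop=[.63,.0925,.09],hub=[.63,.0925,.172]).items(): print(n,proj(c,p))
u=proj(c,[.63,.0925,.085]).astype(int); x,y=u
y0,x0=max(0,y-70),x-60; print('crop origin',x0,y0)
cv2.imwrite('pics/crop7.png',cv2.resize(im[y0:y0+100,x0:x0+120,::-1],None,fx=6,fy=6,interpolation=cv2.INTER_CUBIC))
E
```

```text
t 17.2333 p [0.4346 0.0591 0.2152] q [ 0.306   0.0977  0.9465 -0.0316] F [ 0.3971 -0.0437  0.7905] w 0.047119089369478694 g 0.0
wrist tip_of knob_grip
wrist tip_of crank_hub
wrist tip_of foot (0.77, array([0.6333, 0.0939, 0.0766])) (0.28, array([0.5005, 0.0385, 0.026 ]))
wrist tip_of specimen (0.74, array([0.6288, 0.0936, 0.0608]))
wrist tip_of post (0.67, array([0.4982, 0.0376, 0.0619]))
wrist tip_of shutter_pointer (0.62, array([0.4854, 0.0086, 0.0274]))
wrist tip_of index_tip
[0.2962 0.0876 0.276 ]
celltop [393.6558 267.2222]
cellbot [391.8172 253.2179]
foottop [395.1498 278.6561]
hub [405.1854 356.7932]
crop origin 334 204
```

View pics/crop7.png

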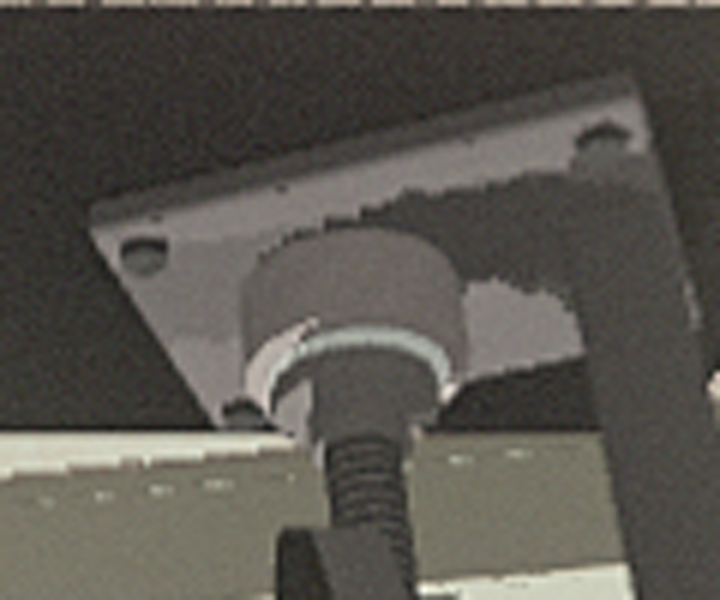

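The crop is inverted. It shows the cell (width 240–465), the bright ring of its top face from y≈325 to y≈350, and the foot below it. I compare this ring width with a projection for different gaps.

```bash
python3 - <<'E'
from h import *
c=viewer.calibration('wrist'); a=np.array(c['pose'])[:3,3]
C=np.array([.630,.0935,0]); t=np.linspace(0,2*np.pi,361)
def circ(r,z): return np.array([(proj(c,[C[0]+r*np.cos(k),C[1]+r*np.sin(k),z])-[334,204])*6 for k in t])
def info(n,r,z): q=circ(r,z); print(n,'x',q[:,0].min(),q[:,0].max(),'ymin',q[:,1].min(), 'at x',q[q[:,1].argmin(),0])
info('cellbot',.02,.058);info('celltop',.02,.076)
for g in (0,1,2,3,4): info('foot gap%d'%g,.015,.076+g/1e3); 
E
```

```text
cellbot x 247.21032416627804 468.5097934858479 ymin 220.564381213032 at x 375.16274596598066
celltop x 255.4691660571392 483.0143448316221 ymin 306.61880950476416 at x 387.56248211497086
foot gap0 x 283.68347201642644 454.2854954168332 ymin 322.64584605038056 at x 382.6823428880343
foot gap1 x 284.1978988722898 455.066790124113 ymin 327.5437091381026 at x 383.3740219737049
foot gap2 x 284.71373818393704 455.8502429605828 ymin 332.45709169265876 at x 384.06768012749455
foot gap3 x 285.2309949094699 456.6358615166265 ymin 337.38606000355435 at x 384.7633246404507
foot gap4 x 285.7496740229109 457.42365340657625 ymin 342.3306806826398 at x 385.46096282894723
```

```bash
python3 - <<'E'
from h import *
im=cv2.imread('pics/crop7.png'); s=cv2.resize(im,(120,100),interpolation=cv2.INTER_AREA)
g=s.max(2)
for x in range(40,78,3): print(x,g[34:76,x])
E
```

```text
40 [133 132 130 133 133 125 116 116 116 119 121 120 109 103 102 100 101  99
  96 100 100 101 109 112 113 118 117 120 126 125 135 140  97  52  64  88
  89  86 156 205 215 161]
43 [132 133 134 135 124 115 118 118  89  87  97  98  99  98  98 101 100 100
  99 102 101  98  97 105 154 182 187 184 181 181 182 189 194 156  80  78
  86  64 157 212 177 123]
46 [133 131 134 123 118 119 115  93  95 102 102 102 102  98  97  98  99 101
 103 104  96 103 164 185 181 177 191 183 121  81  72  64  91 126 142 150
 145 108 159 209 174 119]
49 [130 133 134 125  87  64  96 108 107 104 105 100 101 101 103 107 105 103
 100  98 153 182 183 156 160 141  91  76  79  80 113 144 148 145 145 144
 147 145 143 160 135 114]
52 [132 132 126 120  90  90 107 105 105 106 103 102 107 108 106 106 108 105
 103 153 133 100 149 171 140  94  80  80  80  82  78  76  78  80  75  72
  74  72  73  81 115 135]
55 [135 123  88  62  84 105 108 104 106 108 110 110 112 109 105 104 105 104
 111 104  96 136 166 142  98  80  87  90  83  86  82  77  79  80  78  81
  84  81  81  72  53  54]
58 [136 128  89  61  95 109 108 107 110 110 108 10
[... 474 characters left out ...]

67 [ 66  67  65  67  74 101 107 108 107 106 108 110 109 107 108 107 109 108
 105 104 104 150 170 158 114  78  78  86  84  83  83  82  78  81  81  84
  79  82  82  81  79  82]
70 [ 67  68  68  67  67  72  98 111 106 104 105 107 108 107 109 103 103 105
 104 105 106 105 148 170 172 133  82  75  78  82  83  84  80  80  88 101
  86  88 118 122 119 118]
73 [ 68  69  70  68  73  67  70  78  94 104 104 104 108 106 101 106 103 105
 102 105 109 105 103 115 150 165 172 172 173 158 145 161 142  88  60  49
  49  50  91 114 117 118]
76 [ 64  66  70  68  66  66  65  69  70  66  66  68  83  90  89 101 100 102
 101 101 103  99 102 102 101 103 102 102 122 131 124  77  43  43  51  54
  54  45  84 116 118 117]
```

```bash
python3 - <<'E'
from plan import *
st()
plan([.655,.1232,.25],168.2,8)
E
```

```text
t 17.6333 p [0.4362 0.0584 0.2156] q [ 0.3069  0.0985  0.9461 -0.032 ] F [ 0.0265  0.7517 -0.0192] w 0.046803378463760044 g 0.0
[{"linear": [-2.28, 1.36, 1.12], "rotation": [-0.0, 4.5, -0.0]}, {"linear": [-2.37, 1.36, 0.94], "rotation": [-0.0, 4.5, -0.0]}, {"linear": [-2.43, 1.35, 0.75], "rotation": [-0.0, 4.5, -0.0]}, {"linear": [-2.48, 1.36, 0.56], "rotation": [-0.0, 4.5, -0.0]}, {"linear": [-2.52, 1.35, 0.37], "rotation": [-0.0, 4.5, -0.0]}, {"linear": [-2.54, 1.36, 0.17], "rotation": [-0.0, 4.5, -0.0]}, {"linear": [-2.55, 1.35, -0.04], "rotation": [-0.0, 4.5, -0.0]}, {"linear": [-2.54, 1.36, -0.23], "rotation": [-0.0, 4.5, -0.0]}]
[-0.0329 35.9462 -0.0821] 0.08252761235547723
```

Emit:
servo_tool(
  rows=[
    {"linear":[-2.28,1.36,1.12],"rotation":[0,4.5,0]},
    {"linear":[-2.37,1.36,0.94],"rotation":[0,4.5,0]},
    {"linear":[-2.43,1.35,0.75],"rotation":[0,4.5,0]},
    {"linear":[-2.48,1.36,0.56],"rotation":[0,4.5,0]},
    {"linear":[-2.52,1.35,0.37],"rotation":[0,4.5,0]},
    {"linear":[-2.54,1.36,0.17],"rotation":[0,4.5,0]},
    {"linear":[-2.55,1.35,-0.04],"rotation":[0,4.5,0]},
    {"linear":[-2.54,1.36,-0.23],"rotation":[0,4.5,0]},
  ],
)

```text
time: 18.3
tool_pos: [0.6539, 0.1231, 0.2498]
orientation: [0.001, 0.104, 0.995, -0.0]
ft_force: [1.4, -0.8, 0.6]
width: 0.047
finger_force: 0.0
```

```bash
python3 - <<'E'
from plan import *
st()
c,im=pic('wrist','w8.png')
tips('wrist',['knob_grip','crank_hub','foot','specimen'],c)
plan([.655,.1232,.192],168.2,8)
E
```

```text
t 18.3 p [0.6539 0.1231 0.2498] q [ 0.0013  0.1035  0.9946 -0.0001] F [ 1.4316 -0.8038  0.5887] w 0.047037715472625696 g 0.0
wrist tip_of knob_grip (0.56, array([0.6548, 0.1225, 0.196 ])) (0.27, array([0.4993, 0.0348, 0.0598]))
wrist tip_of crank_hub (0.78, array([0.6305, 0.093 , 0.174 ]))
wrist tip_of foot (0.66, array([0.6321, 0.095 , 0.0764]))
wrist tip_of specimen (0.93, array([0.6308, 0.0949, 0.058 ]))
[{"linear": [-0.03, 0.01, 0.7], "rotation": [-0.0, 0.0, -0.0]}, {"linear": [-0.03, 0.01, 0.7], "rotation": [-0.0, 0.0, -0.0]}, {"linear": [-0.03, 0.02, 0.7], "rotation": [-0.0, 0.0, -0.0]}, {"linear": [-0.03, 0.01, 0.71], "rotation": [-0.0, 0.0, -0.0]}, {"linear": [-0.03, 0.02, 0.7], "rotation": [-0.0, 0.0, -0.0]}, {"linear": [-0.03, 0.01, 0.71], "rotation": [-0.0, 0.0, -0.0]}, {"linear": [-0.03, 0.02, 0.7], "rotation": [-0.0, 0.0, -0.0]}, {"linear": [-0.02, 0.01, 0.71], "rotation": [-0.0, 0.0, -0.0]}]
[-0.0403  0.2493 -0.0691] 0.06904873762900365
```

View pics/w8.png

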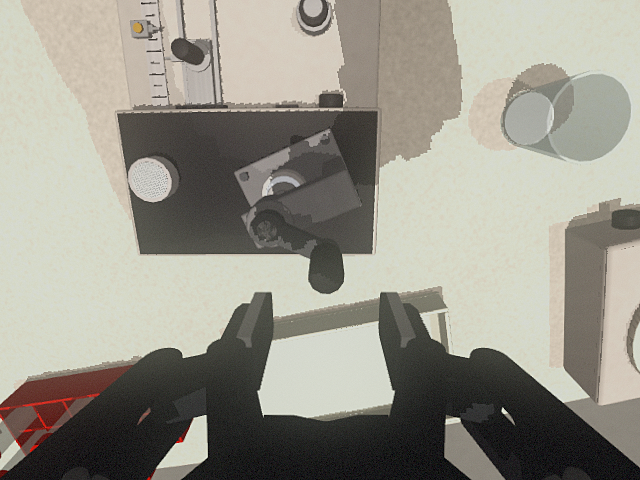

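The knob is at (325,265) px between the fingers, and the foot reads z = 0.0766 from the wrist, level with the cell's top. I regrip the knob to test for resistance, then release it softly.

Emit:
servo_tool(
  rows=[
    {"linear":[-0.03,0.01,0.7],"rotation":[0,0,0]},
    {"linear":[-0.03,0.01,0.7],"rotation":[0,0,0]},
    {"linear":[-0.03,0,0.7],"rotation":[0,0,0]},
    {"linear":[0,0,0.71],"rotation":[0,0,0]},
    {"linear":[0,0,0.7],"rotation":[0,0,0]},
    {"linear":[0,0,0.71],"rotation":[0,0,0]},
    {"linear":[0,0,0.7],"rotation":[0,0,0]},
    {"linear":[0,0,0.71],"rotation":[0,0,0]},
  ],
)

```text
time: 19.22
tool_pos: [0.6534, 0.1228, 0.1929]
orientation: [0.003, 0.103, 0.995, -0.0]
ft_force: [0.3, 0.4, 0.5]
width: 0.047
finger_force: 0.0
```

Emit:
servo_tool(
  rows=[
    {"linear":[0,0,0],"rotation":[0,0,0]},
    {"linear":[0,0,0],"rotation":[0,0,0]},
    {"linear":[0,0,0],"rotation":[0,0,0]},
    {"linear":[0,0,0],"rotation":[0,0,0]},
    {"linear":[0,0,0],"rotation":[0,0,0]},
    {"linear":[0,0,0],"rotation":[0,0,0]},
    {"linear":[0,0,0],"rotation":[0,0,0]},
    {"linear":[0,0,0],"rotation":[0,0,0]},
  ],
  jaw=-1,
)

```text
time: 19.88
tool_pos: [0.6535, 0.1231, 0.1936]
orientation: [0.003, 0.103, 0.995, -0.0]
ft_force: [-0.1, 3.1, -1.6]
width: 0.018
finger_force: 58.8
```

Emit:
servo_tool(
  rows=[
    {"linear":[-0.23,-0.15,0.02],"rotation":[0,0,0]},
    {"linear":[-0.22,-0.17,0.02],"rotation":[0,0,0]},
    {"linear":[0,0,0],"rotation":[0,0,0]},
    {"linear":[0,0,0],"rotation":[0,0,0]},
    {"linear":[0,0,0],"rotation":[0,0,0]},
    {"linear":[0,0,0],"rotation":[0,0,0]},
    {"linear":[0,0,0],"rotation":[0,0,0]},
    {"linear":[0,0,0],"rotation":[0,0,0]},
  ],
)

```text
time: 20.55
tool_pos: [0.6568, 0.1202, 0.1934]
orientation: [0.003, 0.103, 0.995, 0.001]
ft_force: [-1.8, 8.9, -0.9]
width: 0.0177
finger_force: 58.8
```

Emit:
servo_tool(
  rows=[
    {"linear":[-0.2,-0.19,0.02],"rotation":[0,0,0]},
    {"linear":[-0.19,-0.2,0.02],"rotation":[0,0,0]},
    {"linear":[0,0,0],"rotation":[0,0,0]},
    {"linear":[0,0,0],"rotation":[0,0,0]},
    {"linear":[0,0,0],"rotation":[0,0,0]},
    {"linear":[0,0,0],"rotation":[0,0,0]},
    {"linear":[0,0,0],"rotation":[0,0,0]},
    {"linear":[0,0,0],"rotation":[0,0,0]},
  ],
)

```text
time: 21.22
tool_pos: [0.6599, 0.1168, 0.1931]
orientation: [0.003, 0.102, 0.995, 0.002]
ft_force: [-1.7, 14.7, -0.2]
width: 0.0178
finger_force: 59.0
```

Emit:
servo_tool(
  rows=[
    {"linear":[0.1,0.1,0],"rotation":[0,0,0]},
    {"linear":[0.1,0.1,0],"rotation":[0,0,0]},
    {"linear":[0.1,0.08,0],"rotation":[0,0,0]},
    {"linear":[0.1,0.08,0],"rotation":[0,0,0]},
    {"linear":[0.1,0.08,0],"rotation":[0,0,0]},
    {"linear":[0,0,0],"rotation":[0,0,0]},
    {"linear":[0,0,0],"rotation":[0,0,0]},
    {"linear":[0,0,0],"rotation":[0,0,0]},
  ],
)

```text
time: 21.88
tool_pos: [0.6565, 0.1204, 0.1934]
orientation: [0.004, 0.103, 0.995, 0.001]
ft_force: [0.8, 7.3, 0.9]
width: 0.0184
finger_force: 59.0
```

```bash
python3 - <<'E'
from h import *
s=st(); p=np.array(s['tool_pos']);a=np.arctan2(p[1]-.0924,p[0]-.6296); t=np.array([np.sin(a),-np.cos(a)]);F=np.array(s['ft_force'])[:2]; print(np.degrees(a),'drag',-F@t)
E
```

```text
t 21.8833 p [0.6565 0.1204 0.1934] q [0.0036 0.1029 0.9947 0.0006] F [0.8056 7.2835 0.8636] w 0.018424965321730113 g 59.0254944562912
46.14992628559087 drag 4.464845405794213
```

Emit:
servo_tool(
  rows=[
    {"linear":[0.1,0.08,0],"rotation":[0,0,0]},
    {"linear":[0.1,0.08,0],"rotation":[0,0,0]},
    {"linear":[0,0,0],"rotation":[0,0,0]},
    {"linear":[0,0,0],"rotation":[0,0,0]},
    {"linear":[0,0,0],"rotation":[0,0,0]},
    {"linear":[0,0,0],"rotation":[0,0,0]},
    {"linear":[0,0,0],"rotation":[0,0,0]},
    {"linear":[0,0,0],"rotation":[0,0,0]},
  ],
)

```text
time: 22.55
tool_pos: [0.655, 0.1218, 0.1934]
orientation: [0.004, 0.103, 0.995, 0.0]
ft_force: [2.1, 5.5, 3.7]
width: 0.0181
finger_force: 59.3
```

Emit:
servo_tool(
  rows=[
    {"linear":[0,0,0],"rotation":[0,0,0]},
    {"linear":[0,0,0],"rotation":[0,0,0]},
    {"linear":[0,0,0],"rotation":[0,0,0]},
    {"linear":[0,0,0],"rotation":[0,0,0]},
    {"linear":[0,0,0],"rotation":[0,0,0]},
    {"linear":[0,0,0],"rotation":[0,0,0]},
    {"linear":[0,0,0],"rotation":[0,0,0]},
    {"linear":[0,0,0],"rotation":[0,0,0]},
  ],
  jaw=0.1,
)

```text
time: 23.22
tool_pos: [0.6547, 0.1214, 0.1928]
orientation: [0.003, 0.103, 0.995, -0.0]
ft_force: [-0.4, 0.1, 1.2]
width: 0.0471
finger_force: 0.0
```

Emit:
servo_tool(
  rows=[
    {"linear":[0,0,-0.8],"rotation":[0,0,0]},
    {"linear":[0,0,-1],"rotation":[0,0,0]},
    {"linear":[0,0,-1],"rotation":[0,0,0]},
    {"linear":[0,0,-1],"rotation":[0,0,0]},
    {"linear":[0,0,-1],"rotation":[0,0,0]},
    {"linear":[0,0,-1],"rotation":[0,0,0]},
    {"linear":[0,0,-0.5],"rotation":[0,0,0]},
    {"linear":[0,0,0],"rotation":[0,0,0]},
  ],
)

```text
time: 23.88
tool_pos: [0.6547, 0.1216, 0.2575]
orientation: [0.004, 0.103, 0.995, -0.0]
ft_force: [-0.5, 0.3, 0.6]
width: 0.0475
finger_force: 0.0
```

```bash
python3 - <<'E'
from plan import *
st()
c,im=pic('wrist')
tips('wrist',['knob_grip','crank_hub','foot','specimen'],c)
plan([.478,.0425,.19],168.2,8)
E
```

```text
t 23.8833 p [0.6547 0.1216 0.2575] q [ 0.0042  0.1033  0.9946 -0.0001] F [-0.5377  0.3463  0.6426] w 0.04748778915956752 g 0.0
wrist tip_of knob_grip (0.87, array([0.6558, 0.1253, 0.1953]))
wrist tip_of crank_hub (0.96, array([0.6266, 0.0897, 0.174 ])) (0.16, array([0.4652, 0.0071, 0.0256]))
wrist tip_of foot (0.66, array([0.6302, 0.0957, 0.0773]))
wrist tip_of specimen (0.8, array([0.6307, 0.0942, 0.0578])) (0.55, array([ 0.5895, -0.0247,  0.0518]))
[{"linear": [1.96, -1.42, 0.8], "rotation": [-0.0, 0.0, -0.0]}, {"linear": [1.95, -1.42, 0.8], "rotation": [-0.0, 0.0, -0.0]}, {"linear": [1.96, -1.42, 0.8], "rotation": [-0.0, 0.0, -0.0]}, {"linear": [1.95, -1.42, 0.81], "rotation": [-0.0, 0.0, -0.0]}, {"linear": [1.96, -1.42, 0.8], "rotation": [-0.0, 0.0, -0.0]}, {"linear": [1.95, -1.42, 0.81], "rotation": [-0.0, 0.0, -0.0]}, {"linear": [1.96, -1.41, 0.8], "rotation": [-0.0, 0.0, -0.0]}, {"linear": [1.95, -1.42, 0.81], "rotation": [-0.0, 0.0, -0.0]}]
[-0.0186  0.2916 -0.0585] 0.05849499263189273
```

Emit:
servo_tool(
  rows=[
    {"linear":[1.96,-1.42,0.2],"rotation":[0,0,0]},
    {"linear":[1.95,-1.42,0.4],"rotation":[0,0,0]},
    {"linear":[1.96,-1.42,0.6],"rotation":[0,0,0]},
    {"linear":[1.95,-1.42,0.8],"rotation":[0,0,0]},
    {"linear":[1.96,-1.42,1.0],"rotation":[0,0,0]},
    {"linear":[1.95,-1.42,1.1],"rotation":[0,0,0]},
    {"linear":[1.96,-1.41,1.2],"rotation":[0,0,0]},
    {"linear":[1.95,-1.42,1.2],"rotation":[0,0,0]},
  ],
)

```text
time: 24.8
tool_pos: [0.4769, 0.0422, 0.1889]
orientation: [0.003, 0.103, 0.995, -0.0]
ft_force: [0.5, -0.8, -0.7]
width: 0.0471
finger_force: 0.0
```

```bash
python3 - <<'E'
from plan import *
st()
c,im=pic('wrist','w9.png')
tips('wrist',['post','shutter','shutter_pointer','index_tip'],c)
for n in ['post']:
    for d in viewer.regions_of(n,'wrist')[:1]:
        ys,xs=np.nonzero(d['mask']); print(d['score'],len(xs),xs.min(),xs.max(),ys.min(),ys.max(),xs.mean(),ys.mean())
for z in (.033,.058,.073): print(z,proj(c,[.498,.0385,z]))
plan([.498,.0385,.11],168.2,8)
E
```

```text
t 24.8 p [0.4769 0.0422 0.1889] q [ 0.003   0.1032  0.9947 -0.0003] F [ 0.5414 -0.7793 -0.7224] w 0.047098064035034845 g 0.0
wrist tip_of post (0.66, array([0.5003, 0.0322, 0.0628])) (0.36, array([0.5781, 0.0688, 0.0018]))
wrist tip_of shutter (0.88, array([0.4996, 0.0405, 0.0225]))
wrist tip_of shutter_pointer (0.8, array([0.488 , 0.0086, 0.0277])) (0.62, array([0.5774, 0.0709, 0.0013]))
wrist tip_of index_tip
0.59 1804 291 340 223 285 323.4029933481153 252.730044345898
0.033 [326.6291 245.2802]
0.058 [326.737  255.8654]
0.073 [326.8108 263.119 ]
[{"linear": [-0.23, -0.0, 1.0], "rotation": [0.0, 0.1, -0.0]}, {"linear": [-0.23, -0.0, 1.01], "rotation": [0.0, 0.1, -0.0]}, {"linear": [-0.24, -0.0, 1.0], "rotation": [0.0, 0.1, -0.0]}, {"linear": [-0.24, -0.0, 1.0], "rotation": [0.0, 0.1, -0.0]}, {"linear": [-0.24, -0.0, 1.01], "rotation": [0.0, 0.1, -0.0]}, {"linear": [-0.24, -0.01, 1.0], "rotation": [0.0, 0.1, -0.0]}, {"linear": [-0.24, -0.0, 1.0], "rotation": [0.0, 0.1, -0.0]}, {"linear": [-0.24, -0.01, 1.01], "rotation": [0.0, 0.1, -0.0]}]
[ 0.0126  0.4266 -0.0576] 0.05760090717566868
```

View pics/w9.png

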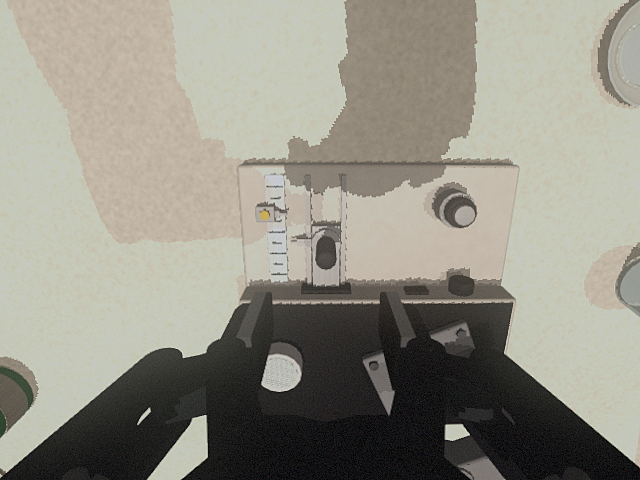

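The post is at (325,250) px, the pointer tip at (293,240) and the index tip at (287,211). I go down around the post and grip it.

Emit:
servo_tool(
  rows=[
    {"linear":[-0.4,0,1.7],"rotation":[0,0.1,0]},
    {"linear":[-0.4,0,1.7],"rotation":[0,0.1,0]},
    {"linear":[-0.4,0,1.7],"rotation":[0,0.1,0]},
    {"linear":[-0.4,0,1.7],"rotation":[0,0.1,0]},
    {"linear":[-0.3,0,1.7],"rotation":[0,0,0]},
    {"linear":[-0.2,0,1.7],"rotation":[0,0,0]},
    {"linear":[0,0,1.7],"rotation":[0,0,0]},
    {"linear":[0,0,1.4],"rotation":[0,0,0]},
  ],
)

```text
time: 25.77
tool_pos: [0.5001, 0.0385, 0.0557]
orientation: [-0.0, 0.103, 0.995, 0.0]
ft_force: [-0.3, 0.3, 0.6]
width: 0.047
finger_force: 0.0
```

Emit:
servo_tool(
  rows=[
    {"linear":[0,0,0],"rotation":[0,0,0]},
    {"linear":[0,0,0],"rotation":[0,0,0]},
    {"linear":[0,0,0],"rotation":[0,0,0]},
    {"linear":[0,0,0],"rotation":[0,0,0]},
    {"linear":[0,0,0],"rotation":[0,0,0]},
    {"linear":[0,0,0],"rotation":[0,0,0]},
    {"linear":[0,0,0],"rotation":[0,0,0]},
    {"linear":[0,0,0],"rotation":[0,0,0]},
  ],
  jaw=-1,
)

```text
time: 26.43
tool_pos: [0.4997, 0.0375, 0.0575]
orientation: [0.0, 0.103, 0.995, -0.001]
ft_force: [0.8, -4.7, -6.5]
width: 0.0142
finger_force: 58.5
```

```bash
python3 - <<'E'
from h import *
st()
c=viewer.calibration('wrist')
# w9 pose: rebuild from current camera-to-tool
c2,im=pic('wrist','w10.png'); s=arm.sense()
def T(p,q):
    M=np.eye(4); M[:3,:3]=R.from_quat([q[1],q[2],q[3],q[0]]).as_matrix(); M[:3,3]=p; return M
tc=np.linalg.inv(T(s['tool_pos'],s['orientation']))@np.array(c['pose'])
c9=dict(c); c9['pose']=T([0.4769,0.0422,0.1889],[ 0.003,0.1032,0.9947,-0.0003])@tc
def onz(c,uv,z):
    o,d=ray(c,uv); return o+d*(z-o[2])/d[2]
b=np.array([.979,-.204]); 
i=onz(c9,(287,211),.028); p=onz(c9,(293,240),.028); print(i,p,(p-i)[:2]@b,(p-i)[:2]@[.204,.979])
a,e=onz(c9,(240,165),.02),onz(c9,(518,166),.02); print(np.degrees(np.arctan2(*(e-a)[[1,0]]))-90, np.linalg.norm(e-a))
tips('wrist',['post','shutter_pointer','index_tip'],c2)
print('proj now ptr, idx',proj(c2,p),proj(c2,i))
E
```

```text
t 26.4333 p [0.4997 0.0375 0.0575] q [ 0.0002  0.1035  0.9946 -0.0007] F [ 0.7956 -4.7291 -6.4844] w 0.014166272672524781 g 58.498899936676025
[0.463  0.0118 0.028 ] [0.4891 0.0107 0.028 ] 0.025742652299111806 0.004300374207061656
-11.856784660655933 0.23347069902516296
wrist tip_of post (0.92, array([0.4998, 0.0334, 0.0599]))
wrist tip_of shutter_pointer (0.91, array([0.4832, 0.0098, 0.0256]))
wrist tip_of index_tip (0.9, array([0.4648, 0.008 , 0.0271]))
proj now ptr, idx [268.908  280.5433] [257.051  230.7298]
```

Emit:
servo_tool(
  rows=[
    {"linear":[0.35,0,0],"rotation":[0,0,0]},
    {"linear":[0.4,0,0],"rotation":[0,0,0]},
    {"linear":[0.4,0,0],"rotation":[0,0,0]},
    {"linear":[0.4,0,0],"rotation":[0,0,0]},
    {"linear":[0.4,0,0],"rotation":[0,0,0]},
    {"linear":[0.4,0,0],"rotation":[0,0,0]},
    {"linear":[0,0,0],"rotation":[0,0,0]},
    {"linear":[0,0,0],"rotation":[0,0,0]},
  ],
)

```text
time: 27.3
tool_pos: [0.4772, 0.0422, 0.0576]
orientation: [0.001, 0.104, 0.995, -0.001]
ft_force: [4.5, -7.5, -10.3]
width: 0.0138
finger_force: 58.5
```

```bash
python3 - <<'E'
from h import *
st()
b=np.array([.979,-.204])
for k in range(3):
    c,im=pic('wrist','w11.png')
    o=tips('wrist',['shutter_pointer','index_tip','shutter'],c)
    if o['shutter_pointer'] and o['index_tip']: print('along', (o['shutter_pointer'][0][1]-o['index_tip'][0][1])[:2]@b)
u=proj(c,[.465,.01,.028]).astype(int); x,y=u; x0,y0=x-40,y-35; print('origin',x0,y0)
cv2.imwrite('pics/crop11.png',cv2.resize(im[y0:y0+75,x0:x0+100,::-1],None,fx=8,fy=8,interpolation=cv2.INTER_CUBIC))
for s in (0,4,-4): print(proj(c,np.array([.463,.0118,.028])+np.r_[b*s/1000,0]))
st()
E
```

```text
t 27.3 p [0.4772 0.0422 0.0576] q [ 0.0009  0.1035  0.9946 -0.0008] F [  4.4879  -7.5209 -10.2909] w 0.013839446393429034 g 58.54271113872528
wrist tip_of shutter_pointer (0.58, array([0.4645, 0.0132, 0.0282]))
wrist tip_of index_tip (0.71, array([0.4653, 0.0084, 0.0257])) (0.35, array([0.4762, 0.0362, 0.059 ]))
wrist tip_of shutter (0.88, array([0.4759, 0.0434, 0.023 ])) (0.47, array([0.4901, 0.1497, 0.0217]))
along -0.0017462347184133901
wrist tip_of shutter_pointer (0.71, array([0.461 , 0.0145, 0.0249]))
wrist tip_of index_tip
wrist tip_of shutter (0.93, array([0.4739, 0.0441, 0.0239]))
wrist tip_of shutter_pointer (0.66, array([0.4627, 0.0128, 0.027 ]))
wrist tip_of index_tip (0.98, array([0.4624, 0.0099, 0.0262])) (0.58, array([0.4859, 0.1506, 0.0222]))
wrist tip_of shutter (0.97, array([0.4748, 0.0416, 0.0246]))
along -0.00024293159544596098
origin 217 243
[259.8836 274.6411]
[260.3704 282.0485]
[259.3924 267.1241]
t 27.9 p [0.4775 0.0421 0.0576] q [ 0.0009  0.1036  0.9946 -0.0008] F [  3.8953  -6.0313 -10.0733] w 0.01414706767847927 g 58.554977774620056
```

View pics/crop11.png

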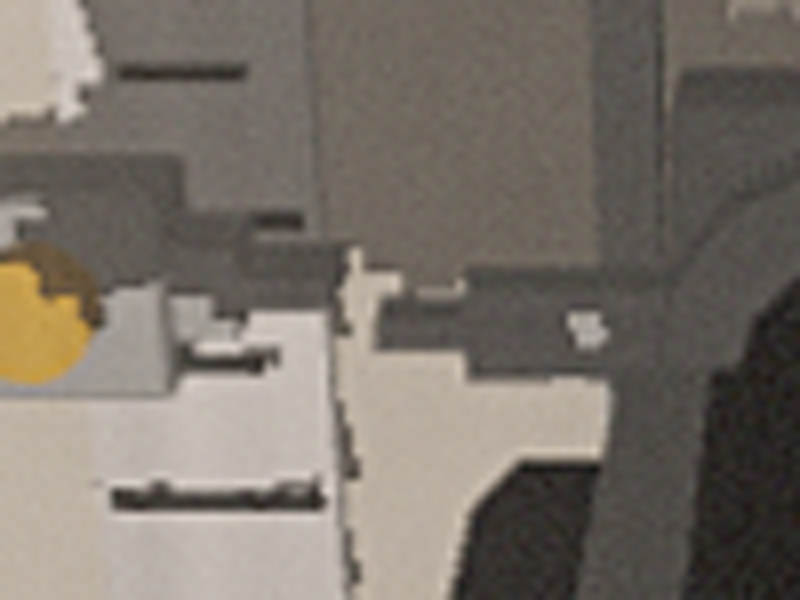

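The crop shows the index tip at (340,275) and the pointer tip at (385,325). That is 50 crop px, or 6.2 px, or about 3.2 mm short. I pull a little more.

Emit:
servo_tool(
  rows=[
    {"linear":[0.15,0,0],"rotation":[0,0,0]},
    {"linear":[0.13,0,0],"rotation":[0,0,0]},
    {"linear":[0,0,0],"rotation":[0,0,0]},
    {"linear":[0,0,0],"rotation":[0,0,0]},
    {"linear":[0,0,0],"rotation":[0,0,0]},
    {"linear":[0,0,0],"rotation":[0,0,0]},
    {"linear":[0,0,0],"rotation":[0,0,0]},
    {"linear":[0,0,0],"rotation":[0,0,0]},
  ],
)

```text
time: 28.57
tool_pos: [0.4748, 0.0427, 0.0576]
orientation: [0.001, 0.104, 0.995, -0.001]
ft_force: [4.8, -5.9, -11.2]
width: 0.0141
finger_force: 58.5
```

```bash
python3 - <<'E'
from h import *
st()
b=np.array([.979,-.204]); D=[]
for cam in ['wrist','wrist','wrist','scene','side']:
    c,im=pic(cam,'z_'+cam+'.png')
    o=tips(cam,['shutter_pointer','index_tip','foot'],c)
    if o['shutter_pointer'] and o['index_tip']: print('along', (o['shutter_pointer'][0][1]-o['index_tip'][0][1])[:2]@b)
    if cam=='wrist': W,cw=im,c
P,Q=proj(cw,[.463,.0118,.028]).astype(int); print(P,Q)
g=W.max(2)
print('index/pointer columns, rows from',Q-18)
for x in range(P-12,P+22,2): print(x,g[Q-18:Q+16,x])
E
```

```text
t 28.5667 p [0.4748 0.0427 0.0576] q [ 0.001   0.1036  0.9946 -0.0008] F [  4.8347  -5.8889 -11.1597] w 0.014060448381778834 g 58.545761704444885
wrist tip_of shutter_pointer (0.76, array([0.4612, 0.0153, 0.0258])) (0.7, array([0.4607, 0.0074, 0.0269]))
wrist tip_of index_tip (0.96, array([0.4634, 0.0093, 0.0248]))
wrist tip_of foot (0.42, array([0.4639, 0.0082, 0.0261]))
along -0.0033680038222994833
wrist tip_of shutter_pointer (0.56, array([0.463 , 0.0148, 0.0262]))
wrist tip_of index_tip (0.83, array([0.4647, 0.0076, 0.0266]))
wrist tip_of foot
along -0.0032175798577646006
wrist tip_of shutter_pointer (0.63, array([0.4624, 0.0141, 0.0278]))
wrist tip_of index_tip (0.68, array([0.465 , 0.0087, 0.025 ]))
wrist tip_of foot
along -0.0036411461503407442
scene tip_of shutter_pointer (0.65, array([0.4648, 0.0143, 0.03  ]))
scene tip_of index_tip (0.62, array([0.4668, 0.0109, 0.0252])) (0.34, array([ 0.6009, -0.0223,  0.0489]))
scene tip_of foot (0.66, array([0.63  , 0.0919, 0.079 ]))
along -0.002581204509357741
side tip_of shutter_pointer (0.47, array([0.4691, 0.013 , 0.0333]))
side tip_
[... 1953 characters left out ...]
13 115 110 112 110 111 112 114 113 108 112 113 112 111 109 109
 104  84  83  79  82  87  88 106 182 194 190 186 189 187 188 185]
274 [106 114 112 113 113 105 111 111 108 113 110 109 111 112 112 111 114 110
  96  83  80  85  90  93  88 105 174 199 199 194 193 187 188 186]
276 [113 114 112 109 108 108 110 107 110 114 105 109 114 110 116  92  77  78
  92  91  90  91  85  95  85  93  83  85  79 128 185 189 188 183]
278 [115 111 111 109 111 112 112 113 111 107 107 112 112 111 119  92  71  81
  88  90  94  91  90  84  88  90  88  89  84 129 185 188 187 189]
280 [108 111 111 111 106 110 110 112 111 109 112 107 107 112 115  90  80  79
  87  89  90  90  86  95  88  91  91  87  78 131 187 192 190 187]
```

Pixel profiles put the index tip's centre at row 281.8 and the pointer's at 283, which is under 1 mm apart. The grip is firm, so I hand in.

```bash
python3 - <<'E'
from h import *
st(); print(arm.hand_in())
E
```

```text
t 29.5667 p [0.4748 0.0427 0.0576] q [ 0.0009  0.1036  0.9946 -0.0008] F [  4.7276  -7.0709 -11.5307] w 0.014210068990881158 g 58.54680776596069
the job is handed in; nothing more can be done
None
```

I handed the job in at about 29.6 s without a verdict coming back: the clamp was turned about 450° until it resisted firmly (contact force on the cell not measured directly), and the gripper holds the shutter with its pointer within about 1 mm of the index by pixel measurement (the detectors mostly read it 2–4 mm past).

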